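# Make room in the tool drawer and put the chisels away

## Robot

A 7-joint arm with a two-finger parallel gripper is mounted at the origin on the work surface. World frame = base frame: x ahead of the robot, y to its left, z up, the work surface at z = 0. Lengths are in m, angles in rad, forces in N, time in s.
With the tool pointing down it reaches from about 0.4 to 0.875 m from the base axis. Payload 19.3 kg.
Tool frame: the origin (TCP) lies at the very end of the fingers, on their centre line; the grasp point (between the pads) lies 19 mm behind it; z points along the fingers, y is the direction in which the jaws open and shut (so a half turn about z gives the same grasp; the last joint's range is limited). The gripper opens to 85 mm and grips with 20 to 120 N. Pads are 22 mm wide; open, the fingers measure 114 mm over their backs; the gripper's body (76 mm by 85 mm) begins 54 mm behind the grasp point. The pads swing forward as they close: fully open they stand 13 mm farther back than shut.
Start: joints at [-1.344, 0.521, -0.036, 1.599, 0.021, 1.021, -0.113], TCP at [0.183, 0.598, 0.231] pointing down, gripper open.
Joint ranges: [-2.91, 2.91], [-0.3, 2.13], [-1.5, 1.42], [0.17, 2.43], [-1.26, 4.41], [0.16, 1.93], [-2.52, 2.52]. Speed limits (rad/s): [1.89, 1.89, 2.39, 2.39, 3.01, 3.01, 3.01].

## Interface

Orientations are given as [roll, pitch, yaw] about the fixed x, y, z axes, in that order (R = Rz(yaw) Ry(pitch) Rx(roll)).
In Python, from workcell import bot gives the robot as it stands. The module is installed in compiled form; this text tells all that it offers.
- The arm moves only by the shell command python3 -m inch 'ROWS' [FORCE]. ROWS is JSON, a list of rows, each an object of numbers: "dx", "dy", "dz": the shift along the tool's x, y, z in mm; "rx", "ry", "rz": the turn, a rotation vector about the tool's x, y, z in rad; "hand": the closure, from -1 (fully open) to 1 (shut), so that 0 is half open. In form: [{"dx": .., "dy": .., "dz": .., "rx": .., "ry": .., "rz": .., "hand": ..}, ...]. A call has 1 to 10 rows; each row shifts and turns the commanded pose from where the row before left it, along the tool's axes as they then stand; what a row does not reach is not made up. A row lasts 1/10 s, in which the tool goes at most 50 mm and 8.59 degrees, less where a joint would pass 70% of its speed; a pose out of reach is approached as far as the arm can. A call with a gripper value outside its range is refused whole. The fingers move at their own pace and stop on an object; FORCE is the grip in N (left out, the last holds). Time passes only in rows, so rows that do not move let the fingers close. It gives the time, the measured TCP pose, the force and the opening at its end, in the units of the state.
- bot.observe(): the state, without advancing time (a new reading comes with each control period).
- bot.grab_frame(name): name is "scene" or "side" or "wrist"; returns (picture, depth): 420x560x3 uint8, red, green, blue; 420x560 float32, m along the optical axis (not along the pixel's ray), 0 where there is no reading.
- bot.get_calibration(name): a dict with "vertical_fov" (degrees; the focal length in pixels is half the picture's height over the tangent of half this angle, whatever the lens; pixels are square), "cx", "cy" (the principal point, pixels), "origin" and "orientation" of the camera in the world. Camera axes: x right, y down, z forward; pixel columns grow to the right and rows downward; lengths in m; the calibration is good to about 2 mm. A picture is of the moment at which its call begins: read the wrist's pose just before it. get_calibration takes no time and is no camera call; for the wrist camera it gives the pose at the moment of the call.
- bot.job_done(): hands the job in, once; it reports no verdict.
Trained networks look in the newest picture that a camera, given by its name, has taken for a name from the list of things; names that differ only in an ending like _2 or _b are one class to them, and where a whole thing is asked for, a point or a joint stands for the part that bears it (a point fixed in the world has none). Each returns a list of dicts, best first, with "score" (0 to 1); they miss things now and then, are a little off and sometimes report something else, mostly with a low value. They report only what shows in the picture. A call takes as long as a camera call.
- bot.trace(camera, target): "region" (420x560 bool, what is visible of it) and "box" ([left, top, right, bottom] in pixels, round what is visible of it).
- bot.tip_of(camera, target): "centre" ([row, column] in pixels: a listed point, or the origin of a listed thing).
The state is a dict: "clock": time; "qpos": joint angles; "qd": joint speeds; "joint_efforts": joint torques, N m; "position": TCP position; "tool_rot": TCP orientation; "force": force on the tool from outside, world axes, zero at the start; "moment": the same for the moment, N m; "grip_width": finger opening in m.
Only numpy, scipy, OpenCV 4.12 (cv2) and the standard library are available. Lean on these libraries where they do the work, as an engineer would, in place of code of your own. Each camera call takes 0.05 s, during which the arm holds its last target.

## Task

First make room in the open drawer of the bench-top chest: squeeze the divider's release lever against its post, keep it squeezed while you slide the divider across to the last notch, the one nearest the fixed grey sharpening stone, so that the bay without the stone becomes as wide as it can be, and let go so that it latches there. Then lay every chisel from the bench flat on the floor of that widened bay, none on top of another, and slide the drawer fully shut. Leave the mallet, the glue bottle and the offcut where they are.

Things in the scene. Friction and masses are not known exactly. Their poses are not given: they have to be found in the camera images.
- cabinet: low wooden chest standing fixed on the bench, 245 deep (its x) x 320 wide (its y) x 130 high. Origin: centre of its underside. Its drawer front faces its own -x; it stands turned so that this points roughly to the robot's right (world -y).
- drawer (a joint): how far the drawer is pulled out along the chest's -x, m: 0 fully shut, up to 0.21. Starts 0.18 to 0.21. It stays where it is left (about 2.5 N of friction, no spring).
- drawer_floor (a point): centre of the top face of the drawer's floor, 22 mm above the bench. Axes of the drawer: x from its front into the chest, y across it, z up. Inner space x -101 to +101, y -140 to +140 mm; side and rear walls 6 thick, 39 high above this floor. Front panel x -107 to -122 mm, its top 92 above this floor. A fixed grey sharpening stone lies at the -y side, y -137 to -103 mm.
- last_notch (a point): on the drawer (same axes): middle of the last notch, at y = -85 mm from the floor's centre. The steel notched rail runs inside the front panel, 38 to 52 mm above the floor, jutting in to x = -88 mm; notches at y = +35, -5, -45, -85 mm. With the divider in this last notch the wide (empty) bay is y -80 to +140 mm of the drawer floor.
- drawer_pull (a point): middle of the dark steel bar pull on the drawer's front (bar 110 long along y, 35 mm out from the front face, 88 mm above the bench); moves with the drawer, same axes. Pushing the bar or the front panel along the drawer's +x shuts the drawer.
- divider (a joint): divider position across the drawer, m, growing to the drawer's -y: 0 first notch (start), 0.04, 0.08, 0.12 last notch; end stop 0.123. Lever not squeezed: a bolt sits in a notch and leaves 2 mm play. Squeezed: slides with about 2 N. Let go between notches, the bolt rides on the rail and drops into the next notch it meets. The plywood divider is 10 thick (y), 195 long (x), top 39 above the drawer floor.
- divider_grip (a point): point to squeeze, between the two upright grips on the divider, moving with it (axes as the drawer's), 95 mm above the bench. Aluminium post on the +x side (12 x 22 mm, outer face 14 mm from here, top 109 mm above the bench); black lever on the -x side (22 wide, 8 thick, same top height), leaning away so its top is about 31 mm from here. Together 47 mm thick at rest, 28 squeezed.
- lever (a joint): angle of the release lever, rad: 0 let go (sprung outward), 0.32 fully squeezed, upright, at its stop. The bolt is clear of the notches from about 0.27. About 3 N at the grip to start, 8 N to hold squeezed.
- chisel1: wood chisel (all alike but for blade width 12 to 22 mm): wooden handle 22 x 22 mm, 90 long, steel blade 5 thick; 160 overall, 120 g. Origin on the handle's centreline near the balance point, 11 mm above what it lies on; x to the blade: handle from -67 to +23 mm, tip at +93. Starts on the bench on the robot's right, blade about to world +y. Three or four are present; an absent one reads None from the start.
- chisel2: wood chisel (all alike but for blade width 12 to 22 mm): wooden handle 22 x 22 mm, 90 long, steel blade 5 thick; 160 overall, 120 g. Origin on the handle's centreline near the balance point, 11 mm above what it lies on; x to the blade: handle from -67 to +23 mm, tip at +93. Starts on the bench on the robot's right, blade about to world +y. Three or four are present; an absent one reads None from the start.
- chisel3: wood chisel (all alike but for blade width 12 to 22 mm): wooden handle 22 x 22 mm, 90 long, steel blade 5 thick; 160 overall, 120 g. Origin on the handle's centreline near the balance point, 11 mm above what it lies on; x to the blade: handle from -67 to +23 mm, tip at +93. Starts on the bench on the robot's right, blade about to world +y. Three or four are present; an absent one reads None from the start.
- chisel4: wood chisel (all alike but for blade width 12 to 22 mm): wooden handle 22 x 22 mm, 90 long, steel blade 5 thick; 160 overall, 120 g. Origin on the handle's centreline near the balance point, 11 mm above what it lies on; x to the blade: handle from -67 to +23 mm, tip at +93. Starts on the bench on the robot's right, blade about to world +y. Three or four are present; an absent one reads None from the start.
- mallet: bystander: wooden mallet lying on the bench, handle 26 thick, head 120 x 70 x 70 mm
- glue: bystander: white glue bottle, 60 across, 160 high, standing; origin under its centre
- offcut: bystander: wooden block 60 x 90 x 40 mm; origin under its centre

How it is judged:
On the way, in this order (a step that is already met when the one before it is completed fails the run):
1. the divider stands in the last notch with its lever let go and latched (value of joint divider between 0.115 and 0.125 m and value of joint lever below 0.06 rad), for 0.2 s.
2. every chisel lies flat on the floor of the widened bay, and the drawer is still open (all of step 1 and x of chisel1 in the frame of drawer_floor between -0.1 and 0.1 m and y of chisel1 in the frame of drawer_floor between -0.076 and 0.136 m and z of chisel1 in the frame of drawer_floor between 0.003 and 0.019 m and angle between chisel1's own x axis and vertical between 1.42 and 1.72 rad and linear speed of each of chisel1, chisel2, chisel3, chisel4 below 0.03 m/s and x of chisel2 in the frame of drawer_floor between -0.1 and 0.1 m and y of chisel2 in the frame of drawer_floor between -0.076 and 0.136 m and z of chisel2 in the frame of drawer_floor between 0.003 and 0.019 m and angle between chisel2's own x axis and vertical between 1.42 and 1.72 rad and x of chisel3 in the frame of drawer_floor between -0.1 and 0.1 m and y of chisel3 in the frame of drawer_floor between -0.076 and 0.136 m and z of chisel3 in the frame of drawer_floor between 0.003 and 0.019 m and angle between chisel3's own x axis and vertical between 1.42 and 1.72 rad and x of chisel4 in the frame of drawer_floor between -0.1 and 0.1 m and y of chisel4 in the frame of drawer_floor between -0.076 and 0.136 m and z of chisel4 in the frame of drawer_floor between 0.003 and 0.019 m and angle between chisel4's own x axis and vertical between 1.42 and 1.72 rad and value of joint drawer above 0.03 m), for 0.2 s.
3. the drawer is fully shut (value of joint drawer below 0.006 m), for 0.2 s.
At the end, for the whole second after the job is handed in: Divider latched in the last notch (joint 0.115 to 0.125, lever below 0.06 rad); every chisel present level within 0.15 rad on the floor of the widened bay, handle centreline 3 to 19 mm above it; drawer shut to within 6 mm, at rest (all of step 1 and x of chisel1 in the frame of drawer_floor between -0.1 and 0.1 m and y of chisel1 in the frame of drawer_floor between -0.076 and 0.136 m and z of chisel1 in the frame of drawer_floor between 0.003 and 0.019 m and angle between chisel1's own x axis and vertical between 1.42 and 1.72 rad and linear speed of each of chisel1, chisel2, chisel3, chisel4 below 0.03 m/s and x of chisel2 in the frame of drawer_floor between -0.1 and 0.1 m and y of chisel2 in the frame of drawer_floor between -0.076 and 0.136 m and z of chisel2 in the frame of drawer_floor between 0.003 and 0.019 m and angle between chisel2's own x axis and vertical between 1.42 and 1.72 rad and x of chisel3 in the frame of drawer_floor between -0.1 and 0.1 m and y of chisel3 in the frame of drawer_floor between -0.076 and 0.136 m and z of chisel3 in the frame of drawer_floor between 0.003 and 0.019 m and angle between chisel3's own x axis and vertical between 1.42 and 1.72 rad and x of chisel4 in the frame of drawer_floor between -0.1 and 0.1 m and y of chisel4 in the frame of drawer_floor between -0.076 and 0.136 m and z of chisel4 in the frame of drawer_floor between 0.003 and 0.019 m and angle between chisel4's own x axis and vertical between 1.42 and 1.72 rad and value of joint drawer below 0.006 m and velocity of joint drawer between -0.01 and 0.01 m/s); the robot touches nothing.
It fails at once if the mallet is shifted by more than 30 mm (distance of mallet from where it was at the start of the episode above 0.03 m).
It fails at once if the glue is shifted by more than 30 mm (distance of glue from where it was at the start of the episode above 0.03 m).
It fails at once if the offcut is shifted by more than 30 mm (distance of offcut from where it was at the start of the episode above 0.03 m).
Of chisel1, chisel2, chisel3, chisel4 only 3 to 4 are there at a start; the rules pass over those that are not, and their reading is None.
At some moment in a run one of chisel1, chisel2, chisel3, chisel4 may be knocked a few centimetres aside while the robot is not near it.
Once in a run the grip may slacken for a moment while it holds something.
It also fails if it takes over 210 s, if anything falls off the work surface, if the arm or the gripper's body presses on something with over 40 N, if the wrist force passes 120 N, or if a joint passes its speed limit or range.

## Working session

There is one attempt and no reset: what is moved stays moved. The work goes in short steps, Python scripts to look and compute and a shell command to move; the robot and the scene stay as the last step left them, time stands still between calls to the robot, and variables do not carry over. Pictures are saved under pics/ and viewed, and the job is handed in when it is done.

```bash
ls; mkdir -p pics; cat > h.py <<'E'
import numpy as np, cv2, json
from workcell import bot
from scipy.spatial.transform import Rotation as R
def cal(n):
    c=bot.get_calibration(n); return c
def Rm(o):
    o=np.array(o)
    return o if o.shape==(3,3) else R.from_euler('xyz',o).as_matrix()
def frame(n,save=None):
    c=bot.get_calibration(n); p,d=bot.grab_frame(n)
    if save: cv2.imwrite('pics/'+save+'.png',p[:,:,::-1])
    return p,d,c
def cloud(d,c):
    f=d.shape[0]/2/np.tan(np.radians(c['vertical_fov'])/2)
    v,u=np.mgrid[:d.shape[0],:d.shape[1]]
    P=np.stack([(u-c['cx'])/f*d,(v-c['cy'])/f*d,d],-1)
    return P@Rm(c['orientation']).T+np.array(c['origin'])
def proj(P,c,h=420):
    f=h/2/np.tan(np.radians(c['vertical_fov'])/2)
    q=(np.array(P)-c['origin'])@Rm(c['orientation'])
    return np.stack([q[...,0]/q[...,2]*f+c['cx'],q[...,1]/q[...,2]*f+c['cy']],-1)
E
python3 - <<'E'
from h import *
print(bot.observe())
for n in ['scene','side','wrist']:
    p,d,c=frame(n,n+'0'); print(n,c)
E
```

```text
pics
{'clock': 0.0, 'qpos': array([-1.34421381,  0.52199592, -0.03634725,  1.59999005,  0.0212206 ,
        1.0211232 , -0.11282955]), 'qd': array([ 0.00156537,  0.00011749, -0.00027987,  0.00017323,  0.00131147,
        0.00136032, -0.00011157]), 'joint_efforts': array([ 1.39630952e-04, -9.27105761e+01,  1.98016025e+00, -3.69935310e+01,
        1.78931036e-02,  8.16576445e-03, -2.48149021e-06]), 'position': array([0.18270957, 0.59734534, 0.23074323]), 'tool_rot': array([-3.14046537e+00,  8.91290825e-05,  2.84479833e+00]), 'force': array([-0.0721157 ,  0.02203269, -0.01036112]), 'moment': array([-0.03008716, -0.02236242,  0.00511725]), 'grip_width': 0.08517638772751787}
scene {'vertical_fov': 54.24314824772191, 'cx': 280.6407821799099, 'cy': 203.1059985178425, 'origin': array([1.08667114, 0.43491098, 0.98572275]), 'orientation': array([-2.50577965, -0.01700166,  2.37900441])}
side {'vertical_fov': 52.243028507863315, 'cx': 277.1257050922514, 'cy': 206.37066787061906, 'origin': array([0.42604986, 0.60956011, 0.8470167 ]), 'orientation': array([-2.40254063e+00, -2.43270865e-03, -2.86191098e+00])}
wrist {'vertical_fov': 63.01080153926436, 'cx': 275.3923698325322, 'cy': 204.98877465042682, 'origin': array([0.11873888, 0.61680801, 0.37342367]), 'orientation': array([2.87841963e+00, 9.77892465e-04, 1.27309094e+00])}
```

View pics/scene0.png

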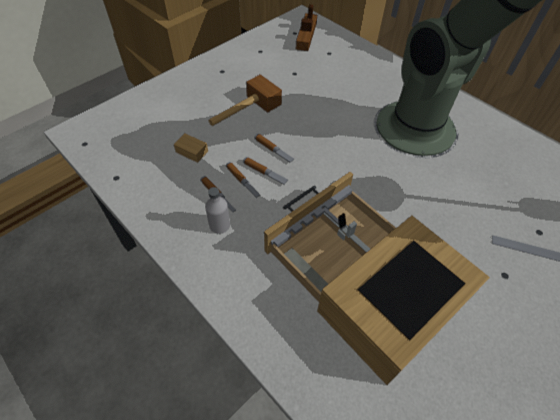

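View pics/side0.png

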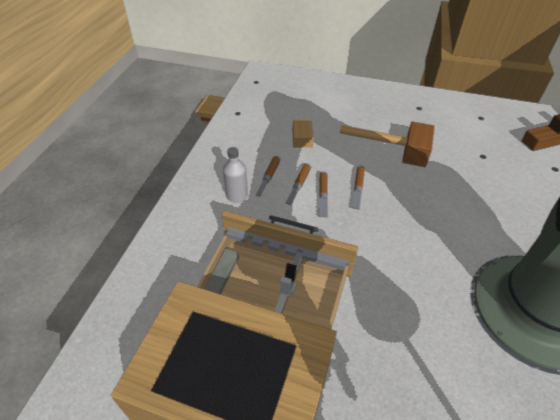

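View pics/wrist0.png

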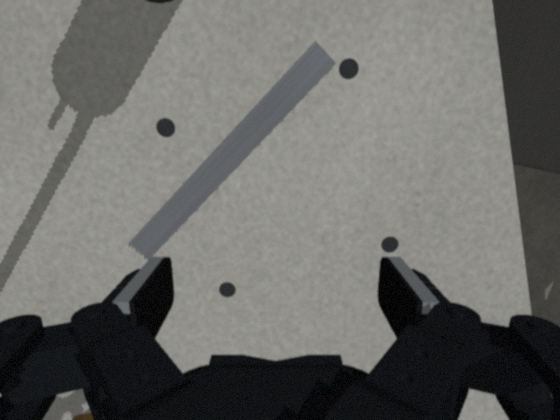

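Four chisels (side view: handles near (271,167), (303,176), (323,185), (360,178)); the divider lever/post is near (290,275), with the glue bottle close to the leftmost chisel. Now I'll measure.

```bash
python3 - <<'E'
from h import *
for n in ['side','scene']:
    p,d,c=frame(n); P=cloud(d,c)
    np.savez('last_%s.npz'%n,p=p,d=d,P=P)
    for t in ['chisel1','drawer_floor','last_notch','drawer_pull','divider_grip','cabinet','glue','offcut','mallet']:
        r=bot.tip_of(n,t)
        for e in r[:5]:
            v,u=e['centre']; vi,ui=int(round(v)),int(round(u))
            print(n,t,round(e['score'],2),np.round([u,v]),np.round(P[np.clip(vi,0,419),np.clip(ui,0,559)],3))
E
```

```text
side chisel1 0.78 [355. 183.] [ 0.45  -0.26   0.019]
side chisel1 0.78 [325. 194.] [ 0.521 -0.195  0.02 ]
side chisel1 0.64 [296. 181.] [ 0.607 -0.215  0.026]
side chisel1 0.54 [269. 172.] [ 0.69  -0.232  0.023]
side drawer_floor 0.66 [268. 297.] [0.577 0.149 0.022]
side last_notch 0.97 [250. 235.] [0.654 0.035 0.074]
side drawer_pull 0.95 [295. 220.] [ 0.579 -0.1   -0.   ]
side divider_grip 0.82 [285. 281.] [0.538 0.155 0.111]
side cabinet 0.92 [235. 385.] [0.561 0.383 0.135]
side glue 0.68 [238. 193.] [ 0.74  -0.117  0.037]
side offcut 0.79 [301. 140.] [ 0.636 -0.39   0.027]
side offcut 0.32 [269. 172.] [ 0.69  -0.232  0.023]
side mallet 0.93 [371. 143.] [ 0.431 -0.472 -0.002]
scene chisel1 0.7 [269. 149.] [ 0.452 -0.261  0.009]
scene chisel1 0.59 [214. 189.] [ 0.749 -0.145  0.159]
scene chisel1 0.57 [239. 174.] [ 0.599 -0.237  0.02 ]
scene chisel1 0.56 [262. 172.] [ 0.537 -0.201  0.012]
scene drawer_floor 0.79 [336. 248.] [0.578 0.144 0.022]
scene last_notch 0.7 [291. 232.] [0.646 0.037 0.052]
scene drawer_pull 0.79 [297. 195.] [ 0.514 -0.069 -0.002]
scene divider_grip 0.75 [345. 226.] [0.533 0.128 0.067]
scene divider_grip 0.31 [392. 303.] [0.651 0.355 0.134]
scene cabinet 0.95 [395. 301.] [0.643 0.356 0.134]
scene glue 0.9 [220. 224.] [ 0.769 -0.114  0.052]
scene offcut 0.9 [194. 150.] [ 0.649 -0.396  0.039]
scene mallet 0.61 [239. 116.] [ 0.413 -0.459 -0.003]
scene mallet 0.27 [346. 224.] [0.501 0.112 0.025]
```

```bash
python3 - <<'E'
from h import *
for n in ['side','scene']:
    D=np.load('last_%s.npz'%n);P=D['P']
    z=P[...,2]; m=(P[...,0]>.2)&(P[...,0]<.9)&(P[...,1]>-.6)&(P[...,1]<.5)
    # cabinet top
    t=m&(abs(z-.13)<.006); q=P[t][:,:2].astype(np.float32)
    r=cv2.minAreaRect(q); print(n,'top',t.sum(),r,np.median(z[t]),cv2.boxPoints(r).round(3).tolist())
    # front panel top z=.114
    t=m&(abs(z-.114)<.006)&(P[...,1]<0.12); q=P[t][:,:2].astype(np.float32)
    r=cv2.minAreaRect(q); print('front',t.sum(),r,cv2.boxPoints(r).round(3).tolist())
    rr=bot.trace(n,'chisel1')
    for e in rr:
        g=e['region']&(z>0.003)&(z<0.035)
        q=P[g]; 
        if len(q)<10: continue
        hh=q[q[:,2]>0.014]
        mean=q[:,:2].mean(0); w,v=np.linalg.eigh(np.cov(q[:,:2].T)); 
        print('chisel',round(e['score'],2),e['box'],len(q),mean.round(3),cv2.minAreaRect(q[:,:2].astype(np.float32)),'handle',cv2.minAreaRect(hh[:,:2].astype(np.float32)) if len(hh)>4 else None, q[:,2].max())
    for k in ['glue','offcut','mallet']:
        rr=bot.trace(n,k)
        for e in rr[:1]:
            q=P[e['region']&(z>0.004)]; print(k,round(e['score'],2),q.min(0).round(3),q.max(0).round(3))
E
```

```text
side top 20111 ((0.5888620615005493, 0.1524461805820465), (0.33560922741889954, 0.6102607250213623), 1.4523248672485352) 0.13221393740948018 [[0.4129999876022339, 0.453000009059906], [0.42899999022483826, -0.15700000524520874], [0.7639999985694885, -0.14800000190734863], [0.7490000128746033, 0.4620000123977661]]
front 1051 ((0.6218825578689575, -0.003364071249961853), (0.15344740450382233, 0.4111507534980774), 60.050514221191406) [[0.4050000011920929, 0.032999999821186066], [0.7620000243186951, -0.1720000058412552], [0.8379999995231628, -0.03999999910593033], [0.4819999933242798, 0.16599999368190765]]
chisel 0.83 [282.8, 166.0, 312.0, 204.7] 321 [ 0.599 -0.222] ((0.6029536724090576, -0.22096094489097595), (0.16232581436634064, 0.025862950831651688), 82.09833526611328) handle ((0.6007474064826965, -0.22011128067970276), (0.15944962203502655, 0.021927008405327797), 85.06391906738281) 0.026203525272939676
chisel 0.78 [256.2, 158.2, 278.8, 196.5] 281 [ 0.689 -0.234] ((0.6915231943130493, -0.22834312915802002), (0.16304397583007812, 0.02250821702182293), 86.09848022460938) handle ((0.6902
[... 2162 characters left out ...]
126779556274, -0.22033675014972687), (0.16155318915843964, 0.0215914249420166), 84.45892333984375) handle ((0.6035722494125366, -0.22178445756435394), (0.1586441695690155, 0.0215914249420166), 84.45892333984375) 0.02514117117419734
chisel 0.57 [199.6, 177.1, 237.3, 213.4] 175 [ 0.693 -0.239] ((0.6922533512115479, -0.22718846797943115), (0.15967488288879395, 0.020471924915909767), 88.65735626220703) handle ((0.6929433941841125, -0.22960658371448517), (0.15479923784732819, 0.020110610872507095), 87.74603271484375) 0.025231484693940653
glue 0.68 [ 0.695 -0.214  0.004] [1.087 0.435 0.986]
offcut 0.6 [ 0.602 -0.475  0.004] [1.087 0.435 0.986]
mallet 0.66 [ 0.261 -0.519  0.004] [1.087 0.435 0.986]
```

```bash
python3 - <<'E'
from h import *
for n in ['side','scene']:
    D=np.load('last_%s.npz'%n);P=D['P'];z=P[...,2]
    # connected component at cabinet top height
    t=((abs(z-.1315)<.006)&(P[...,1]>.14)).astype(np.uint8)
    k,l,s,_=cv2.connectedComponentsWithStats(t); i=1+np.argmax(s[1:,4]); q=P[l==i][:,:2].astype(np.float32)
    r=cv2.minAreaRect(q); print(n,'top',r,cv2.boxPoints(r).round(3).tolist(),np.median(z[l==i]))
    # front edge of top: min y per x bin
    m=(abs(z-.114)<.008)&(P[...,1]<.07)&(P[...,1]>-.08)&(P[...,0]>.38)&(P[...,0]<.76)
    t=m.astype(np.uint8); k,l,s,_=cv2.connectedComponentsWithStats(t)
    i=1+np.argmax(s[1:,4]); q=P[l==i]; print('front',s[i],cv2.minAreaRect(q[:,:2].astype(np.float32)),np.median(q[:,2]))
    # grips
    m=(z>.085)&(z<.125)&(P[...,1]>.04)&(P[...,1]<.19)&(P[...,0]>.44)&(P[...,0]<.7)
    k,l,s,_=cv2.connectedComponentsWithStats(m.astype(np.uint8))
    for i in range(1,k):
        if s[i,4]>15: q=P[l==i]; print('grip',s[i],q.min(0).round(3),q.max(0).round(3),q.mean(0).round(3))
E
python3 - <<'E'
import sys; sys.path.insert(0,'.')
import cv2,numpy as np
for n,(a,b,c,d) in {'side':(190,200,370,340),'scene':(250,160,420,320)}.items():
    p=np.load('last_%s.npz'%n)['p'][b:d,a:c,::-1]
    cv2.imwrite('pics/crop_%s.png'%n,cv2.resize(p,None,fx=4,fy=3.7,interpolation=cv2.INTER_CUBIC))
E
```

```text
side top ((0.5841444730758667, 0.3466520607471466), (0.23091135919094086, 0.31996598839759827), 87.01797485351562) [[0.4180000126361847, 0.23999999463558197], [0.7379999756813049, 0.22300000488758087], [0.75, 0.45399999618530273], [0.4300000071525574, 0.4699999988079071]] 0.13259142799825385
front [ 222  211  137   43 1032] ((0.5665572881698608, 0.028002474457025528), (0.018089912831783295, 0.3128107190132141), 86.8465576171875) 0.11370866847551692
grip [326 245  18  11  88] [0.44  0.04  0.085] [0.477 0.043 0.116] [0.455 0.041 0.099]
grip [286 263  11  14 110] [0.526 0.107 0.085] [0.548 0.122 0.11 ] [0.536 0.115 0.098]
grip [280 277  12  13 124] [0.527 0.145 0.085] [0.549 0.157 0.114] [0.538 0.153 0.102]
scene top ((0.5855258107185364, 0.34794917702674866), (0.23011723160743713, 0.3218545615673065), 86.79684448242188) [[0.4180000126361847, 0.24199999868869781], [0.7400000095367432, 0.2240000069141388], [0.753000020980835, 0.45399999618530273], [0.4309999942779541, 0.47200000286102295]] 0.13043206435121651
front [264 172  89  65 623] ((0.5688851475715637, 0.028840363025665283), (0.017789769917726517, 0.3127687871456146), 86.64999389648438) 0.11237471755233064
grip [329 180  17  15  75] [0.443 0.04  0.085] [0.506 0.044 0.115] [0.468 0.042 0.101]
grip [338 213   8  11  61] [0.526 0.109 0.085] [0.549 0.122 0.106] [0.54  0.116 0.097]
grip [347 222  10  11  68] [0.529 0.145 0.085] [0.552 0.158 0.111] [0.543 0.153 0.101]
```

View pics/crop_side.png

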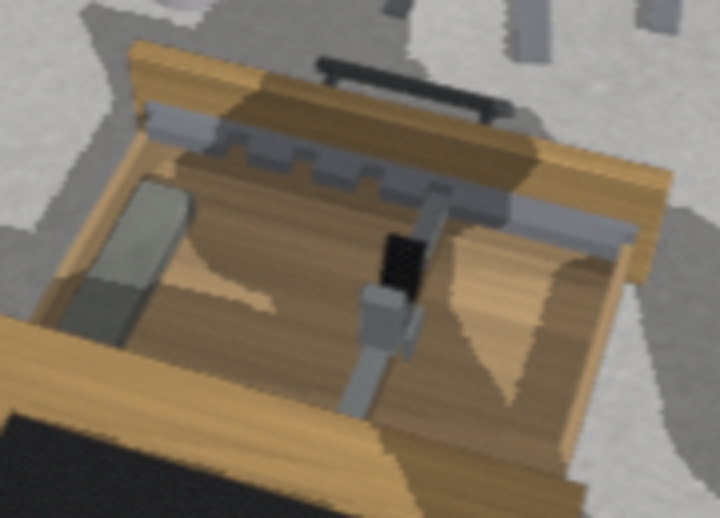

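View pics/crop_scene.png

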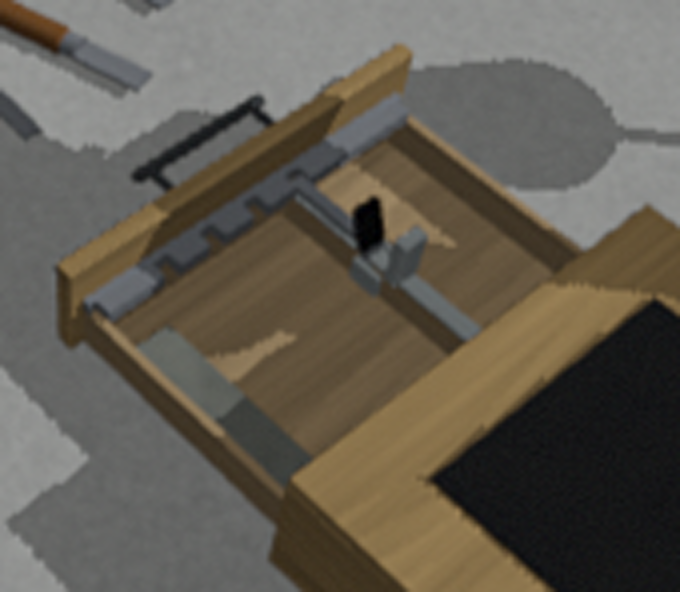

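```bash
cat >> h.py <<'E'
YAW=np.radians(86.9); DX=np.array([np.cos(YAW),np.sin(YAW)]); DY=np.array([-DX[1],DX[0]])
FC=np.array([0.5740,0.1430])
def d2w(x,y,z): 
    p=FC+x*DX+y*DY; return np.array([p[0],p[1],z+0.022])
def w2d(p): 
    q=np.array(p[:2])-FC; return np.array([q@DX,q@DY,p[2]-.022])
def delta(tp,yaw):
    s=bot.observe(); Rc=Rm(s['tool_rot']); Rt=R.from_euler('xyz',[np.pi,0,yaw]).as_matrix()
    rv=R.from_matrix(Rc.T@Rt).as_rotvec()
    dp=np.array(tp)-s['position']
    print('t%.2f pos'%s['clock'],s['position'].round(4),'rot',s['tool_rot'].round(3),'F',s['force'].round(1),'w',round(s['grip_width'],4))
    print('rot(rv)',rv.round(4),'then shift mm in TARGET axes',(Rt.T@dp*1000).round(1),'| in current axes',(Rc.T@dp*1000).round(1))
E
python3 - <<'E'
from h import *
print(d2w(0,.035,0))
delta(d2w(-.005,.035,.130),YAW+np.pi/2)
E
```

```text
[0.53905122 0.14489276 0.022     ]
t1.55 pos [0.1828 0.5976 0.2313] rot [-3.142 -0.     2.845] F [-0.3 -0.1 -0.1] w 0.0855
rot(rv) [-1.000e-04 -0.000e+00 -2.427e-01] then shift mm in TARGET axes [-380.2 -437.8   79.3] | in current axes [-474.3 -333.6   79.3]
```

```bash
python3 -m inch '[{"rz":-0.1213,"hand":-1},{"rz":-0.1213},{"dx":-20,"dy":-23},{"dx":-28,"dy":-32},{"dx":-28,"dy":-32},{"dx":-28,"dy":-32},{"dx":-28,"dy":-32},{"dx":-28,"dy":-32},{"dx":-28,"dy":-32},{"dx":-28,"dy":-32}]' 30
python3 -m inch '[{"dx":-28,"dy":-32},{"dx":-28,"dy":-32},{"dx":-28,"dy":-32},{"dx":-28,"dy":-32},{"dx":-28,"dy":-32},{"dx":-28,"dy":-32},{"dx":-20,"dy":-20},{},{}]'
python3 - <<'E'
from h import *
delta(d2w(-.005,.035,.130),YAW+np.pi/2); print(bot.observe()['qpos'].round(2))
frame('wrist','w1'); frame('side','s1')
E
```

```text
t1.55 pos [0.1828 0.5976 0.2313] rot [-3.142 -0.     2.845] F [-0.3 -0.1 -0.1] w 0.0855
rot(rv) [-1.000e-04 -0.000e+00 -2.427e-01] then shift mm in TARGET axes [-380.2 -437.8   79.3] | in current axes [-474.3 -333.6   79.3]
[-1.34  0.52 -0.04  1.6   0.02  1.02 -0.11]schema error: expected keys dx, dy, dz, rx, ry, rz, hand
schema error: expected keys dx, dy, dz, rx, ry, rz, hand
```

```bash
python3 -m inch '[{"dx":0,"dy":0,"dz":0,"rx":0,"ry":0,"rz":-0.1213,"hand":-1},{"dx":0,"dy":0,"dz":0,"rx":0,"ry":0,"rz":-0.1213,"hand":-1},{"dx":-20,"dy":-23,"dz":0,"rx":0,"ry":0,"rz":0,"hand":-1},{"dx":-28,"dy":-32,"dz":0,"rx":0,"ry":0,"rz":0,"hand":-1},{"dx":-28,"dy":-32,"dz":0,"rx":0,"ry":0,"rz":0,"hand":-1},{"dx":-28,"dy":-32,"dz":0,"rx":0,"ry":0,"rz":0,"hand":-1}]' 30
python3 - <<'E'
from h import *
delta(d2w(-.005,.035,.130),YAW+np.pi/2); print(bot.observe()['qpos'].round(2))
E
```

```text
clock: 2.25
position: [0.281, 0.4718, 0.2313]
tool_rot: [3.141, 0.0, 3.088]
force: [1.3, 0.6, 0.2]
grip_width: 0.0856
t2.25 pos [0.281  0.4718 0.2313] rot [3.141 0.    3.088] F [1.3 0.6 0.2] w 0.0856
rot(rv) [0.0001 0.0001 0.0001] then shift mm in TARGET axes [-275.3 -317.5   79.3] | in current axes [-275.3 -317.5   79.3]
[-1.08  0.4  -0.08  1.8   0.04  0.94  0.34]
```

```bash
python3 -m inch '[{"dx":-30,"dy":-34,"dz":0,"rx":0,"ry":0,"rz":0,"hand":-1},{"dx":-30,"dy":-35,"dz":0,"rx":0,"ry":0,"rz":0,"hand":-1},{"dx":-30,"dy":-35,"dz":0,"rx":0,"ry":0,"rz":0,"hand":-1},{"dx":-30,"dy":-35,"dz":0,"rx":0,"ry":0,"rz":0,"hand":-1},{"dx":-30,"dy":-35,"dz":0,"rx":0,"ry":0,"rz":0,"hand":-1},{"dx":-30,"dy":-35,"dz":0,"rx":0,"ry":0,"rz":0,"hand":-1},{"dx":-30,"dy":-35,"dz":0,"rx":0,"ry":0,"rz":0,"hand":-1},{"dx":-30,"dy":-35,"dz":0,"rx":0,"ry":0,"rz":0,"hand":-1},{"dx":-20,"dy":-23,"dz":0,"rx":0,"ry":0,"rz":0,"hand":-1},{"dx":-15,"dy":-16,"dz":0,"rx":0,"ry":0,"rz":0,"hand":-1}]'
python3 - <<'E'
from h import *
delta(d2w(-.005,.035,.130),YAW+np.pi/2); print(bot.observe()['qpos'].round(2))
p,d,c=frame('wrist','w1'); P=cloud(d,c); z=P[...,2]
for t in ['divider_grip','last_notch','drawer_floor']:
    for e in bot.tip_of('wrist',t)[:2]:
        v,u=map(int,e['centre']); print(t,e['score'],u,v,P[v,u].round(4))
m=(z>.09)&(z<.118)&(P[...,1]>.07)&(P[...,1]<.2)&(P[...,0]>.44)&(P[...,0]<.6)
k,l,s,_=cv2.connectedComponentsWithStats(m.astype(np.uint8))
for i in range(1,k):
    if s[i,4]>30: q=np.array([w2d(a) for a in P[l==i]]); print(s[i],np.percentile(q,[2,50,98],axis=0).round(4).tolist())
E
```

```text
clock: 3.25
position: [0.5388, 0.1383, 0.2314]
tool_rot: [-3.141, 0.0, 3.085]
force: [-1.0, 1.5, -0.4]
grip_width: 0.0858
t3.25 pos [0.5388 0.1383 0.2314] rot [-3.141  0.     3.085] F [-1.   1.5 -0.4] w 0.0858
rot(rv) [-0.0004  0.0005 -0.0025] then shift mm in TARGET axes [ 0.1  1.6 79.4] | in current axes [ 0.1  1.6 79.4]
[-0.4   0.41  0.06  1.79 -0.03  0.94  1.18]
divider_grip 0.6 276 196 [0.5477 0.1383 0.0601]
last_notch 0.61 185 306 [0.6577 0.0386 0.0619]
drawer_floor 0.81 279 212 [0.5743 0.14   0.0233]
[236 180  17  30 431] [[-0.0386, 0.0268, 0.069], [-0.0325, 0.0379, 0.0819], [-0.0272, 0.0477, 0.0845]]
[282 180  16  30 463] [[-0.0012, 0.027, 0.0711], [0.0045, 0.0386, 0.0864], [0.0106, 0.0477, 0.088]]
```

View pics/w1.png

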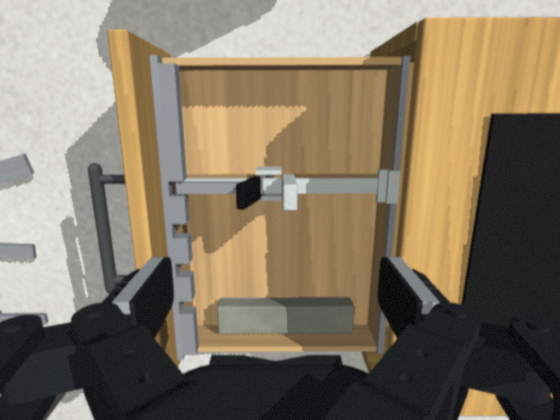

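```bash
python3 -m inch '[{"dx":1,"dy":-1,"dz":30,"rx":0,"ry":0,"rz":0,"hand":-1},{"dx":0,"dy":0,"dz":35,"rx":0,"ry":0,"rz":0,"hand":-1},{"dx":0,"dy":0,"dz":35,"rx":0,"ry":0,"rz":0,"hand":-1},{"dx":0,"dy":0,"dz":30,"rx":0,"ry":0,"rz":0,"hand":-1},{"dx":0,"dy":0,"dz":17,"rx":0,"ry":0,"rz":0,"hand":-1},{"dx":0,"dy":0,"dz":10,"rx":0,"ry":0,"rz":0,"hand":-1},{"dx":0,"dy":0,"dz":0,"rx":0,"ry":0,"rz":0,"hand":-1}]' 
python3 - <<'E'
from h import *
delta(d2w(-.008,.036,.052),YAW+np.pi/2)
frame('wrist','w2'); p,d,c=frame('side')
cv2.imwrite('pics/s2.png',cv2.resize(p[200:340,190:370,::-1],None,fx=4,fy=4))
E
```

```text
clock: 4.15
position: [0.5357, 0.1405, 0.0736]
tool_rot: [-3.141, -0.001, 3.088]
force: [0.4, 0.2, 0.8]
grip_width: 0.0853
t4.15 pos [0.5357 0.1405 0.0736] rot [-3.141e+00 -1.000e-03  3.088e+00] F [0.4 0.2 0.8] w 0.0853
rot(rv) [-0.0003 -0.0015  0.0009] then shift mm in TARGET axes [-2.1 -3.4 -0.4] | in current axes [-2.1 -3.4 -0.4]
```

View pics/w2.png

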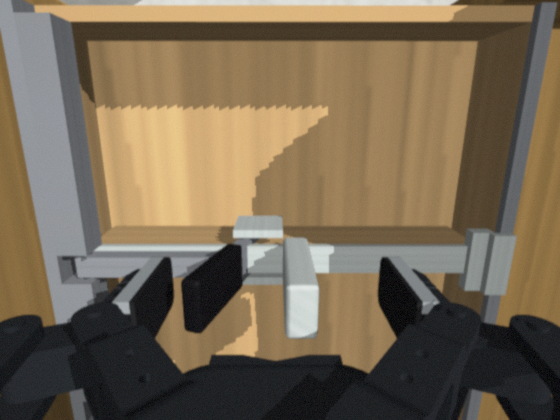

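View pics/s2.png

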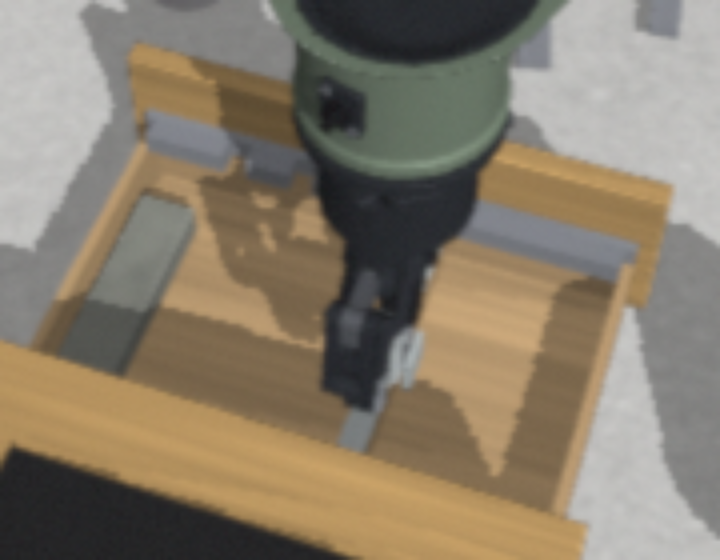

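```bash
python3 -m inch '[{"dx":0,"dy":0,"dz":0,"rx":0,"ry":0,"rz":0,"hand":1},{"dx":0,"dy":0,"dz":0,"rx":0,"ry":0,"rz":0,"hand":1},{"dx":0,"dy":0,"dz":0,"rx":0,"ry":0,"rz":0,"hand":1},{"dx":0,"dy":0,"dz":0,"rx":0,"ry":0,"rz":0,"hand":1},{"dx":0,"dy":0,"dz":0,"rx":0,"ry":0,"rz":0,"hand":1},{"dx":0,"dy":0,"dz":0,"rx":0,"ry":0,"rz":0,"hand":1},{"dx":0,"dy":0,"dz":0,"rx":0,"ry":0,"rz":0,"hand":1},{"dx":0,"dy":0,"dz":0,"rx":0,"ry":0,"rz":0,"hand":1}]' 35
python3 - <<'E'
from h import *
delta(d2w(-.008,.036,.052),YAW+np.pi/2)
frame('wrist','w3')
E
```

```text
clock: 5.05
position: [0.5375, 0.1406, 0.0756]
tool_rot: [3.14, 0.002, 3.088]
force: [-0.5, 1.6, 14.2]
grip_width: 0.0272
t5.05 pos [0.5375 0.1406 0.0756] rot [3.140e+00 2.000e-03 3.088e+00] F [-0.5  1.6 14.2] w 0.0272
rot(rv) [0.0014 0.0023 0.0002] then shift mm in TARGET axes [-0.3 -3.6  1.6] | in current axes [-0.3 -3.6  1.6]
```

View pics/w3.png

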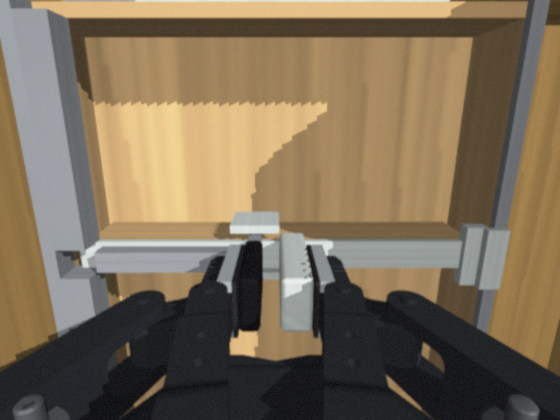

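Lever is squeezed (27 mm). Slide to −y of the drawer.

```bash
python3 -m inch '[{"dx":-5,"dy":0,"dz":-2,"rx":0,"ry":0,"rz":0,"hand":1},{"dx":-12,"dy":0,"dz":0,"rx":0,"ry":0,"rz":0,"hand":1},{"dx":-14,"dy":0,"dz":0,"rx":0,"ry":0,"rz":0,"hand":1},{"dx":-14,"dy":0,"dz":0,"rx":0,"ry":0,"rz":0,"hand":1},{"dx":-14,"dy":0,"dz":0,"rx":0,"ry":0,"rz":0,"hand":1},{"dx":-14,"dy":0,"dz":0,"rx":0,"ry":0,"rz":0,"hand":1},{"dx":-14,"dy":0,"dz":0,"rx":0,"ry":0,"rz":0,"hand":1},{"dx":-14,"dy":0,"dz":0,"rx":0,"ry":0,"rz":0,"hand":1},{"dx":-12,"dy":0,"dz":0,"rx":0,"ry":0,"rz":0,"hand":1},{"dx":-5,"dy":0,"dz":0,"rx":0,"ry":0,"rz":0,"hand":1}]'
python3 - <<'E'
from h import *
delta(d2w(-.008,-.085,.052),YAW+np.pi/2)
frame('wrist','w4')
E
```

```text
clock: 6.1
position: [0.6547, 0.1334, 0.0758]
tool_rot: [-3.142, -0.001, 3.087]
force: [-1.1, 1.5, -6.6]
grip_width: 0.0269
t6.10 pos [0.6547 0.1334 0.0758] rot [-3.142e+00 -1.000e-03  3.087e+00] F [-1.1  1.5 -6.6] w 0.0269
rot(rv) [-0.0001 -0.0008 -0.0001] then shift mm in TARGET axes [-3.9 -2.8  1.8] | in current axes [-3.9 -2.8  1.8]
```

View pics/w4.png

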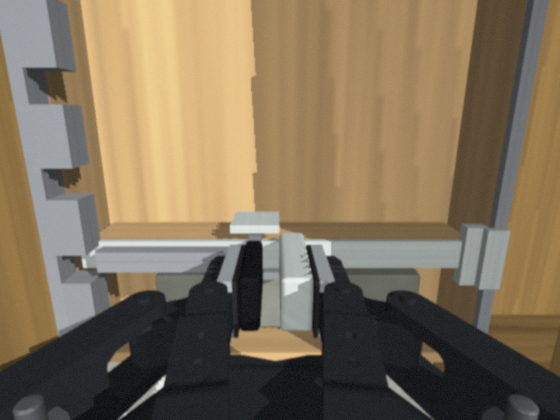

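```bash
python3 -m inch '[{"dx":-2,"dy":0,"dz":0,"rx":0,"ry":0,"rz":0,"hand":1},{"dx":-2,"dy":0,"dz":0,"rx":0,"ry":0,"rz":0,"hand":1},{"dx":0,"dy":0,"dz":0,"rx":0,"ry":0,"rz":0,"hand":1},{"dx":0,"dy":0,"dz":0,"rx":0,"ry":0,"rz":0,"hand":1}]'
python3 - <<'E'
from h import *
delta(d2w(-.008,-.085,.052),YAW+np.pi/2)
frame('wrist','w5')
E
```

```text
clock: 6.55
position: [0.6578, 0.1332, 0.0759]
tool_rot: [-3.141, -0.001, 3.087]
force: [-0.2, 1.4, -17.2]
grip_width: 0.0267
t6.55 pos [0.6578 0.1332 0.0759] rot [-3.141e+00 -1.000e-03  3.087e+00] F [ -0.2   1.4 -17.2] w 0.0267
rot(rv) [-0.0003 -0.0008 -0.    ] then shift mm in TARGET axes [-0.8 -2.7  1.9] | in current axes [-0.8 -2.7  1.9]
```

View pics/w5.png

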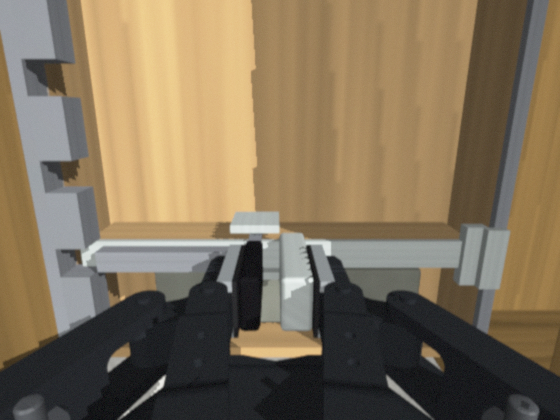

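```bash
python3 -m inch '[{"dx":0,"dy":-4,"dz":1,"rx":0,"ry":0,"rz":0,"hand":1},{"dx":0,"dy":-4,"dz":0,"rx":0,"ry":0,"rz":0,"hand":1},{"dx":0,"dy":0,"dz":0,"rx":0,"ry":0,"rz":0,"hand":1}]'
python3 -m inch '[{"dx":0,"dy":0,"dz":0,"rx":0,"ry":0,"rz":0,"hand":-1},{"dx":0,"dy":0,"dz":0,"rx":0,"ry":0,"rz":0,"hand":-1},{"dx":0,"dy":0,"dz":0,"rx":0,"ry":0,"rz":0,"hand":-1},{"dx":0,"dy":0,"dz":0,"rx":0,"ry":0,"rz":0,"hand":-1},{"dx":0,"dy":0,"dz":0,"rx":0,"ry":0,"rz":0,"hand":-1},{"dx":0,"dy":0,"dz":-20,"rx":0,"ry":0,"rz":0,"hand":-1},{"dx":0,"dy":0,"dz":-40,"rx":0,"ry":0,"rz":0,"hand":-1},{"dx":0,"dy":0,"dz":-40,"rx":0,"ry":0,"rz":0,"hand":-1},{"dx":0,"dy":0,"dz":-40,"rx":0,"ry":0,"rz":0,"hand":-1}]'
python3 - <<'E'
from h import *
delta(d2w(-.008,-.085,.052),YAW+np.pi/2)
frame('wrist','w6')
E
```

```text
clock: 6.9
position: [0.6582, 0.1239, 0.0758]
tool_rot: [-3.141, 0.001, 3.086]
force: [-1.5, -2.9, -4.8]
grip_width: 0.0269
clock: 7.8
position: [0.6577, 0.1253, 0.217]
tool_rot: [3.142, 0.0, 3.088]
force: [-0.3, 0.8, 0.4]
grip_width: 0.0854
t7.80 pos [0.6577 0.1253 0.217 ] rot [3.142 0.    3.088] F [-0.3  0.8  0.4] w 0.0854
rot(rv) [0.     0.0001 0.    ] then shift mm in TARGET axes [ -0.4   5.2 143. ] | in current axes [ -0.4   5.1 143. ]
```

View pics/w6.png

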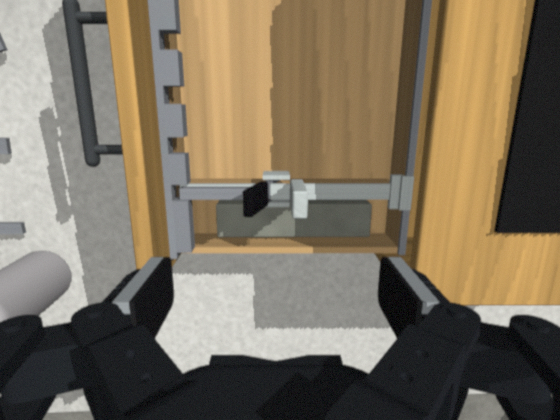

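```bash
python3 - <<'E'
from h import *
delta([0.57,-0.20,0.24],YAW)
print(bot.observe()['qpos'].round(2))
E
```

```text
t7.85 pos [0.6603 0.1257 0.224 ] rot [3.139 0.008 3.087] F [1.9 0.2 7.8] w 0.0856
rot(rv) [0.0083 0.0042 1.5704] then shift mm in TARGET axes [-330.1  -72.5  -16. ] | in current axes [  72.3 -330.1  -17.4]
[-0.31  0.6   0.05  1.48 -0.03  1.05  1.27]
```

```bash
python3 -m inch '[{"dx":0,"dy":-10,"dz":-10,"rx":0,"ry":0,"rz":0.1427,"hand":-1},{"dx":0,"dy":0,"dz":-6,"rx":0,"ry":0,"rz":0.1427,"hand":-1},{"dx":0,"dy":0,"dz":0,"rx":0,"ry":0,"rz":0.1427,"hand":-1},{"dx":0,"dy":0,"dz":0,"rx":0,"ry":0,"rz":0.1427,"hand":-1},{"dx":0,"dy":0,"dz":0,"rx":0,"ry":0,"rz":0.1427,"hand":-1},{"dx":0,"dy":0,"dz":0,"rx":0,"ry":0,"rz":0.1427,"hand":-1},{"dx":0,"dy":0,"dz":0,"rx":0,"ry":0,"rz":0.1427,"hand":-1},{"dx":0,"dy":0,"dz":0,"rx":0,"ry":0,"rz":0.1427,"hand":-1},{"dx":0,"dy":0,"dz":0,"rx":0,"ry":0,"rz":0.1427,"hand":-1},{"dx":0,"dy":0,"dz":0,"rx":0,"ry":0,"rz":0.1427,"hand":-1}]'
python3 -m inch '[{"dx":-20,"dy":-6,"dz":0,"rx":0,"ry":0,"rz":0.1427,"hand":-1},{"dx":-35,"dy":-8,"dz":0,"rx":0,"ry":0,"rz":0,"hand":-1},{"dx":-45,"dy":-10,"dz":0,"rx":0,"ry":0,"rz":0,"hand":-1},{"dx":-45,"dy":-10,"dz":0,"rx":0,"ry":0,"rz":0,"hand":-1},{"dx":-45,"dy":-10,"dz":0,"rx":0,"ry":0,"rz":0,"hand":-1},{"dx":-45,"dy":-10,"dz":0,"rx":0,"ry":0,"rz":0,"hand":-1},{"dx":-45,"dy":-10,"dz":0,"rx":0,"ry":0,"rz":0,"hand":-1},{"dx":-30,"dy":-8,"dz":0,"rx":0,"ry":0,"rz":0,"hand":-1},{"dx":-10,"dy":0,"dz":0,"rx":0,"ry":0,"rz":0,"hand":-1},{"dx":0,"dy":0,"dz":0,"rx":0,"ry":0,"rz":0,"hand":-1}]'
python3 - <<'E'
from h import *
delta([0.57,-0.20,0.24],YAW)
print(bot.observe()['qpos'].round(2))
for n in ['wrist','side','scene']:
    p,d,c=frame(n,n+'7'); np.savez('last_%s.npz'%n,p=p,d=d,P=cloud(d,c))
E
```

```text
clock: 8.85
position: [0.6574, 0.1155, 0.2313]
tool_rot: [3.141, -0.0, 1.655]
force: [0.5, 0.5, -0.4]
grip_width: 0.0854
clock: 9.85
position: [0.5712, -0.2025, 0.2314]
tool_rot: [3.141, 0.0, 1.516]
force: [0.0, 1.2, -1.4]
grip_width: 0.0855
t9.85 pos [ 0.5712 -0.2025  0.2314] rot [3.141 0.    1.516] F [ 0.   1.2 -1.4] w 0.0855
rot(rv) [ 0.0004  0.0003 -0.0012] then shift mm in TARGET axes [ 2.5 -1.3 -8.6] | in current axes [ 2.5 -1.3 -8.6]
[-0.08  0.53  0.47  1.67 -0.28  1.    0.44]
```

View pics/wrist7.png

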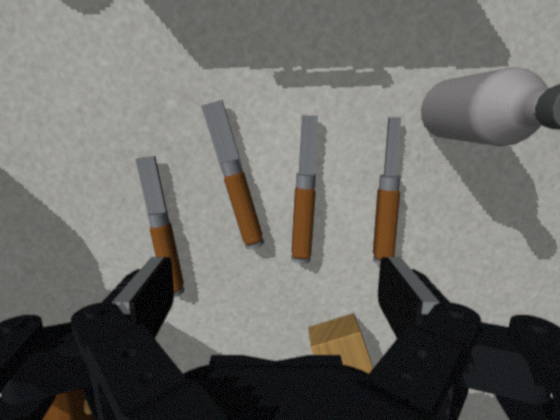

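View pics/side7.png

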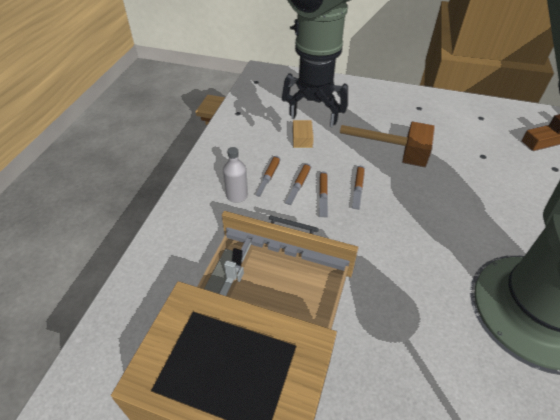

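View pics/scene7.png

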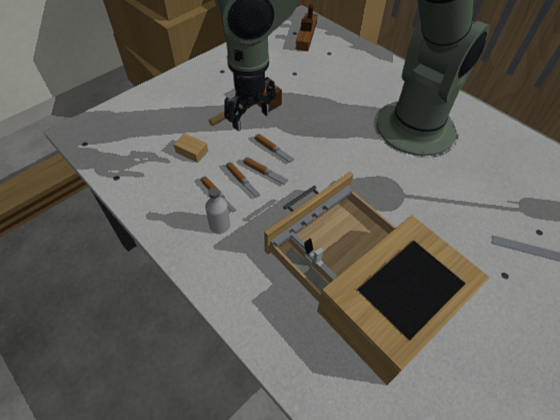

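```bash
cat >> h.py <<'E'
def chisels(n,P,verbose=True,zf=0.0,dets=None):
    out=[]
    z=P[...,2]-zf
    for e in (bot.trace(n,'chisel1') if dets is None else dets):
        g=e['region'].astype(bool)&(z>-0.01)&(z<0.04)
        if g.sum()<60: continue
        q=P[g]; q=np.c_[q[:,:2],q[:,2]-zf]
        vx,vy,x0,y0=cv2.fitLine(q[:,:2].astype(np.float32),cv2.DIST_HUBER,0,.01,.01).ravel()
        a=np.array([vx,vy]); s=(q[:,:2]-[x0,y0])@a
        lo,hi=np.percentile(s,[1,99])
        zh=np.median(q[s<lo+.3*(hi-lo)][:,2]); zb=np.median(q[s>hi-.3*(hi-lo)][:,2])
        if zb>zh: a=-a; s=-s; lo,hi=-hi,-lo
        mid=np.array([x0,y0])+a*(lo+hi)/2
        h=q[s<lo+.085]; hc=cv2.minAreaRect(h[:,:2].astype(np.float32))[0]
        org=mid-.013*a
        out.append((org,np.arctan2(a[1],a[0]),hi-lo))
        if verbose: print(n,'chisel sc%.2f n%d org'%(e['score'],len(q)),org.round(4),'yaw%.3f len%.3f'%(out[-1][1],hi-lo),'zh,zb',round(max(zh,zb),3),round(min(zh,zb),3),'handle c',np.round(org-.022*a,4))
    return out
E
python3 - <<'E'
from h import *
for n in ['wrist','scene','side']:
    P=np.load('last_%s.npz'%n)['P']; z=P[...,2]
    chisels(n,P)
    if n!='wrist':
        m=(abs(z-.114)<.008)&(P[...,1]<.06)&(P[...,1]>-.09)&(P[...,0]>.38)&(P[...,0]<.76)
        k,l,s,_=cv2.connectedComponentsWithStats(m.astype(np.uint8))
        i=1+np.argmax(s[1:,4]); q=P[l==i]; r=cv2.minAreaRect(q[:,:2].astype(np.float32)); print('front',r, 'FC',np.array(r[0])+.1145*DX)
        m=(z>.085)&(z<.125)&(P[...,1]>.03)&(P[...,1]<.18)&(P[...,0]>.5)&(P[...,0]<.75)
        k,l,s,_=cv2.connectedComponentsWithStats(m.astype(np.uint8))
        for i in range(1,k):
            if s[i,4]>15: q=P[l==i]; print('grip',s[i],q.min(0).round(3),q.max(0).round(3),q.mean(0).round(3))
E
```

```text
wrist chisel sc0.96 n2786 org [ 0.5991 -0.2332] yaw1.468 len0.156 zh,zb 0.021 0.013 handle c [ 0.5968 -0.2551]
wrist chisel sc0.92 n2429 org [ 0.6872 -0.2384] yaw1.469 len0.149 zh,zb 0.021 0.013 handle c [ 0.6849 -0.2603]
wrist chisel sc0.92 n3142 org [ 0.5292 -0.2127] yaw1.787 len0.156 zh,zb 0.021 0.013 handle c [ 0.534  -0.2342]
wrist chisel sc0.89 n2483 org [ 0.4453 -0.2646] yaw1.710 len0.156 zh,zb 0.018 0.013 handle c [ 0.4483 -0.2864]
scene chisel sc0.64 n260 org [ 0.4459 -0.2681] yaw1.662 len0.155 zh,zb 0.017 0.012 handle c [ 0.4479 -0.29  ]
scene chisel sc0.53 n145 org [ 0.693 -0.239] yaw1.528 len0.156 zh,zb 0.02 0.013 handle c [ 0.6921 -0.261 ]
scene chisel sc0.53 n306 org [ 0.5336 -0.2108] yaw1.823 len0.152 zh,zb 0.018 0.013 handle c [ 0.5391 -0.2321]
front ((0.569465160369873, 0.0293760783970356), (0.0181448832154274, 0.3118283450603485), 86.85916137695312) FC [0.57565718 0.14370853]
grip [277 188  55  45 385] [0.5   0.03  0.085] [0.692 0.042 0.117] [0.585 0.035 0.103]
grip [304 239   8  10  64] [0.647 0.101 0.085] [0.671 0.116 0.107] [0.661 0.109 0.098]
grip [314 248   9  
[... 204 characters left out ...]
[ 0.5288 -0.2122] yaw1.788 len0.157 zh,zb 0.021 0.013 handle c [ 0.5335 -0.2337]
side chisel sc0.62 n286 org [ 0.5968 -0.2311] yaw1.437 len0.154 zh,zb 0.021 0.014 handle c [ 0.5939 -0.2529]
side chisel sc0.62 n316 org [ 0.4395 -0.2658] yaw1.632 len0.153 zh,zb 0.021 0.014 handle c [ 0.4408 -0.2877]
front ((0.5669475197792053, 0.028163908049464226), (0.01851932890713215, 0.31359729170799255), 86.99510955810547) FC [0.57313954 0.14249636]
grip [245 222  72  27 657] [0.5   0.03  0.085] [0.667 0.04  0.117] [0.572 0.034 0.102]
grip [232 248  11  13 107] [0.647 0.1   0.085] [0.669 0.116 0.108] [0.657 0.109 0.097]
grip [225 261  12  13 122] [0.648 0.138 0.085] [0.67  0.152 0.112] [0.658 0.147 0.101]
```

```bash
python3 - <<'E'
from h import *
delta([0.443,-0.272,0.12],1.65)
E
```

```text
t10.15 pos [ 0.5718 -0.1999  0.2312] rot [-3.142 -0.     1.52 ] F [ 0.7  0.  -0.8] w 0.0853
rot(rv) [-0.     -0.0003 -0.1304] then shift mm in TARGET axes [ -61.6 -134.1  111.2] | in current axes [ -78.6 -124.9  111.2]
```

```bash
python3 -m inch '[{"dx":0,"dy":0,"dz":0,"rx":0,"ry":0,"rz":-0.1304,"hand":-1},{"dx":-15,"dy":-30,"dz":0,"rx":0,"ry":0,"rz":0,"hand":-1},{"dx":-16,"dy":-35,"dz":20,"rx":0,"ry":0,"rz":0,"hand":-1},{"dx":-16,"dy":-35,"dz":30,"rx":0,"ry":0,"rz":0,"hand":-1},{"dx":-14,"dy":-34,"dz":30,"rx":0,"ry":0,"rz":0,"hand":-1},{"dx":0,"dy":0,"dz":30,"rx":0,"ry":0,"rz":0,"hand":-1},{"dx":0,"dy":0,"dz":0,"rx":0,"ry":0,"rz":0,"hand":-1}]'
python3 - <<'E'
from h import *
p,d,c=frame('wrist','w8'); r=chisels('wrist',cloud(d,c))
o,y,_=min(r,key=lambda e:np.hypot(*(e[0]-[.442,-.266])))
a=np.array([np.cos(y),np.sin(y)]); t=o-.005*a
delta([*t,.004],y)
E
```

```text
clock: 10.85
position: [0.4409, -0.2715, 0.119]
tool_rot: [-3.138, -0.002, 1.648]
force: [0.7, 0.7, 1.3]
grip_width: 0.0858
wrist chisel sc0.73 n7869 org [ 0.5263 -0.2171] yaw1.754 len0.150 zh,zb 0.021 0.013 handle c [ 0.5303 -0.2387]
wrist chisel sc0.70 n8009 org [ 0.5962 -0.2332] yaw1.448 len0.157 zh,zb 0.02 0.013 handle c [ 0.5935 -0.2551]
wrist chisel sc0.70 n6135 org [ 0.4394 -0.2662] yaw1.636 len0.156 zh,zb 0.021 0.013 handle c [ 0.4408 -0.2882]
t10.95 pos [ 0.4432 -0.272   0.1218] rot [-3.141 -0.     1.649] F [-0.1 -0.2  0.4] w 0.0852
rot(rv) [-0.0001 -0.0002  0.0134] then shift mm in TARGET axes [  1.1  -3.5 117.8] | in current axes [  1.1  -3.4 117.8]
```

View pics/w8.png

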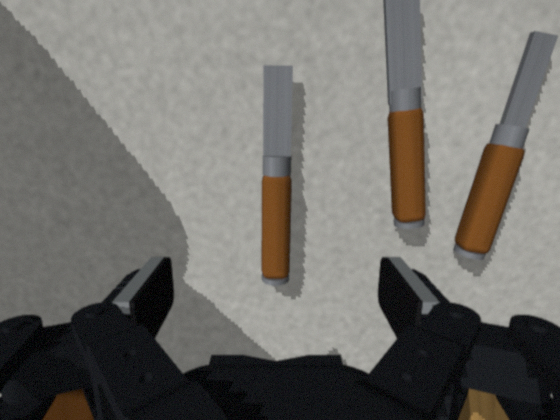

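```bash
python3 -m inch '[{"dx":1,"dy":-3,"dz":20,"rx":0,"ry":0,"rz":0.013,"hand":-1},{"dx":0,"dy":0,"dz":35,"rx":0,"ry":0,"rz":0,"hand":-1},{"dx":0,"dy":0,"dz":30,"rx":0,"ry":0,"rz":0,"hand":-1},{"dx":0,"dy":0,"dz":20,"rx":0,"ry":0,"rz":0,"hand":-1},{"dx":0,"dy":0,"dz":12,"rx":0,"ry":0,"rz":0,"hand":-1},{"dx":0,"dy":0,"dz":0,"rx":0,"ry":0,"rz":0,"hand":-1},{"dx":0,"dy":0,"dz":0,"rx":0,"ry":0,"rz":0,"hand":0},{"dx":0,"dy":0,"dz":0,"rx":0,"ry":0,"rz":0,"hand":1},{"dx":0,"dy":0,"dz":0,"rx":0,"ry":0,"rz":0,"hand":1},{"dx":0,"dy":0,"dz":0,"rx":0,"ry":0,"rz":0,"hand":1}]' 60
python3 -m inch '[{"dx":0,"dy":0,"dz":0,"rx":0,"ry":0,"rz":0,"hand":1},{"dx":0,"dy":0,"dz":0,"rx":0,"ry":0,"rz":0,"hand":1},{"dx":0,"dy":0,"dz":0,"rx":0,"ry":0,"rz":0,"hand":1},{"dx":0,"dy":0,"dz":0,"rx":0,"ry":0,"rz":0,"hand":1}]' 60
python3 - <<'E'
from h import *
p,d,c=frame('wrist','w9')
delta([.44,-.27,.004],1.636)
# fingers in tool frame
s=bot.observe(); Q=(cloud(d,c)-s['position'])@Rm(s['tool_rot'])
q=Q[(d>0)&(Q[...,2]<0.005)&(Q[...,2]>-.12)&(abs(Q[...,0])<.05)]
for a in range(-120,0,10):
    m=(q[:,2]*1000>a)&(q[:,2]*1000<=a+10)
    if m.sum()>5: print(a,m.sum(),(np.percentile(q[m],[1,99],axis=0)*1000).round(0).tolist())
E
```

```text
clock: 11.95
position: [0.4397, -0.2718, 0.0049]
tool_rot: [3.141, 0.0, 1.635]
force: [0.0, 0.2, 0.4]
grip_width: 0.0284
clock: 12.35
position: [0.4397, -0.2718, 0.005]
tool_rot: [3.141, 0.0, 1.635]
force: [-1.7, 2.4, 14.3]
grip_width: 0.0205
t12.40 pos [ 0.4397 -0.2718  0.005 ] rot [3.141 0.    1.635] F [-1.3  1.7 14.2] w 0.0206
rot(rv) [ 0.0008  0.0001 -0.0009] then shift mm in TARGET axes [1.8 0.4 1. ] | in current axes [1.8 0.4 1. ]
-110 37 [[20.0, -20.0, -101.0], [21.0, 17.0, -100.0]]
-100 6948 [[10.0, -52.0, -100.0], [21.0, 51.0, -90.0]]
-90 15371 [[4.0, -57.0, -90.0], [18.0, 56.0, -80.0]]
-80 14071 [[-8.0, -56.0, -80.0], [18.0, 55.0, -70.0]]
-70 6774 [[-11.0, -52.0, -70.0], [18.0, 50.0, -60.0]]
-60 8582 [[-11.0, -46.0, -60.0], [14.0, 44.0, -50.0]]
-50 2451 [[-7.0, -41.0, -50.0], [14.0, 39.0, -40.0]]
-40 1352 [[-10.0, -19.0, -40.0], [12.0, 16.0, -30.0]]
-30 987 [[-9.0, -25.0, -30.0], [12.0, 23.0, -20.0]]
-20 18100 [[-35.0, -17.0, -18.0], [49.0, 107.0, -10.0]]
-10 3949 [[-14.0, -18.0, -10.0], [50.0, 92.0, -1.0]]
```

View pics/w9.png

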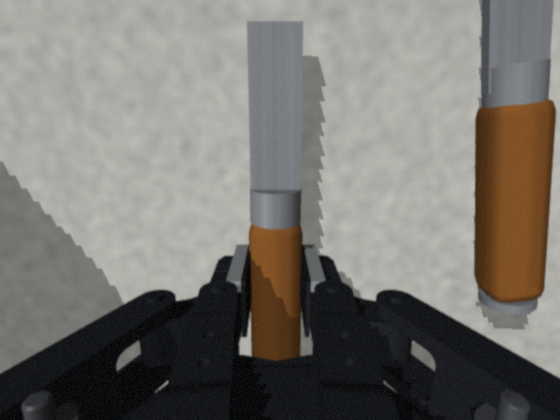

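```bash
python3 -m inch '[{"dx":0,"dy":0,"dz":-10,"rx":0,"ry":0,"rz":0,"hand":1},{"dx":0,"dy":0,"dz":-30,"rx":0,"ry":0,"rz":0,"hand":1},{"dx":0,"dy":0,"dz":-40,"rx":0,"ry":0,"rz":0,"hand":1},{"dx":0,"dy":0,"dz":-40,"rx":0,"ry":0,"rz":0,"hand":1},{"dx":0,"dy":0,"dz":-40,"rx":0,"ry":0,"rz":0.06,"hand":1},{"dx":0,"dy":0,"dz":-15,"rx":0,"ry":0,"rz":0.058,"hand":1},{"dx":0,"dy":0,"dz":0,"rx":0,"ry":0,"rz":0,"hand":1}]'
python3 - <<'E'
from h import *
p,d,c=frame('wrist','w10')
delta(d2w(-.0175,.104,.06),YAW)
E
```

```text
clock: 13.1
position: [0.4402, -0.272, 0.1818]
tool_rot: [3.138, 0.001, 1.516]
force: [-0.2, 0.4, -2.0]
grip_width: 0.0207
t13.15 pos [ 0.4397 -0.2716  0.1802] rot [3.14  0.    1.518] F [ 0.4  0.1 -2.3] w 0.0206
rot(rv) [0.0018 0.0003 0.0014] then shift mm in TARGET axes [403.7   7.7  98.2] | in current axes [403.8   8.1  98.1]
```

View pics/w10.png

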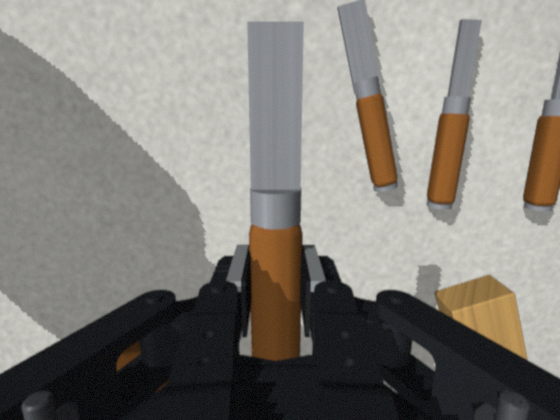

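```bash
python3 -m inch '[{"dx":20,"dy":0,"dz":0,"rx":0,"ry":0,"rz":0,"hand":1},{"dx":40,"dy":0,"dz":0,"rx":0,"ry":0,"rz":0,"hand":1},{"dx":48,"dy":0,"dz":0,"rx":0,"ry":0,"rz":0,"hand":1},{"dx":48,"dy":2,"dz":0,"rx":0,"ry":0,"rz":0,"hand":1},{"dx":48,"dy":2,"dz":0,"rx":0,"ry":0,"rz":0,"hand":1},{"dx":48,"dy":2,"dz":0,"rx":0,"ry":0,"rz":0,"hand":1},{"dx":48,"dy":2,"dz":0,"rx":0,"ry":0,"rz":0,"hand":1},{"dx":48,"dy":0,"dz":0,"rx":0,"ry":0,"rz":0,"hand":1},{"dx":36,"dy":0,"dz":0,"rx":0,"ry":0,"rz":0,"hand":1},{"dx":18,"dy":0,"dz":0,"rx":0,"ry":0,"rz":0,"hand":1}]'
python3 -m inch '[{"dx":0,"dy":0,"dz":0,"rx":0,"ry":0,"rz":0,"hand":1},{"dx":0,"dy":0,"dz":0,"rx":0,"ry":0,"rz":0,"hand":1}]'
python3 - <<'E'
from h import *
p,d,c=frame('wrist','w11')
delta(d2w(-.0175,.104,.005),YAW)
E
```

```text
clock: 14.15
position: [0.468, 0.1325, 0.1781]
tool_rot: [-3.14, 0.0, 1.522]
force: [0.2, -0.7, -1.5]
grip_width: 0.0204
clock: 14.35
position: [0.4683, 0.1288, 0.1785]
tool_rot: [-3.14, 0.001, 1.518]
force: [-0.1, -0.2, -1.4]
grip_width: 0.0203
t14.40 pos [0.4685 0.1283 0.1787] rot [-3.140e+00  1.000e-03  1.517e+00] F [ 0.5 -0.6 -0.7] w 0.0205
rot(rv) [-0.0011  0.001   0.0004] then shift mm in TARGET axes [  2.9   0.5 151.7] | in current axes [  3.1   0.7 151.7]
```

View pics/w11.png

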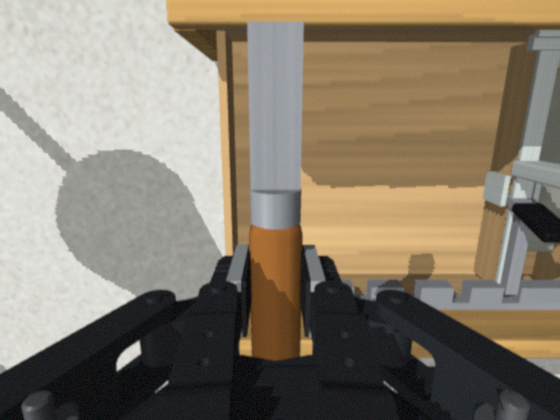

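```bash
python3 - <<'E'
from h import *
p,d,c=frame('wrist'); P=cloud(d,c); Q=P.copy(); q=P[...,:2]-FC; Q[...,0]=q@DX;Q[...,1]=q@DY;Q[...,2]-=.022
np.set_printoptions(suppress=True)
for v in (120,170,210): print('row',v,[(u,*(Q[v,u]*1000).round(0)) for u in range(200,256,6)])
print('col 400',[(v,*(Q[v,400]*1000).round(0)) for v in range(0,60,5)])
print('col 380 low',[(v,*(Q[v,400]*1000).round(0)) for v in range(260,330,6)])
E
```

```text
row 120 [(200, np.float64(39.0), np.float64(175.0), np.float64(-22.0)), (206, np.float64(39.0), np.float64(169.0), np.float64(-21.0)), (212, np.float64(39.0), np.float64(164.0), np.float64(-21.0)), (218, np.float64(39.0), np.float64(158.0), np.float64(-22.0)), (224, np.float64(40.0), np.float64(144.0), np.float64(39.0)), (230, np.float64(40.0), np.float64(141.0), np.float64(23.0)), (236, np.float64(39.0), np.float64(139.0), np.float64(1.0)), (242, np.float64(39.0), np.float64(134.0), np.float64(-0.0)), (248, np.float64(39.0), np.float64(129.0), np.float64(-1.0)), (254, np.float64(43.0), np.float64(114.0), np.float64(166.0))]
row 170 [(200, np.float64(-7.0), np.float64(178.0), np.float64(-23.0)), (206, np.float64(-7.0), np.float64(172.0), np.float64(-21.0)), (212, np.float64(-7.0), np.float64(166.0), np.float64(-23.0)), (218, np.float64(-7.0), np.float64(160.0), np.float64(-22.0)), (224, np.float64(3.0), np.float64(145.0), np.float64(40.0)), (230, np.float64(2.0), np.float64(141.0), np.float64(34.0)), (236, np.float64(-4.0), np.float64(141.0), np.float64(-0.0)), (242, np.float64(-3.0)
[... 1596 characters left out ...]
oat64(-1.0)), (266, np.float64(-96.0), np.float64(-12.0), np.float64(-0.0)), (272, np.float64(-102.0), np.float64(-13.0), np.float64(-0.0)), (278, np.float64(-102.0), np.float64(-9.0), np.float64(12.0)), (284, np.float64(-89.0), np.float64(5.0), np.float64(48.0)), (290, np.float64(-8.0), np.float64(66.0), np.float64(202.0)), (296, np.float64(-7.0), np.float64(69.0), np.float64(208.0)), (302, np.float64(-8.0), np.float64(69.0), np.float64(210.0)), (308, np.float64(-8.0), np.float64(70.0), np.float64(213.0)), (314, np.float64(-9.0), np.float64(71.0), np.float64(215.0)), (320, np.float64(-10.0), np.float64(71.0), np.float64(216.0)), (326, np.float64(-12.0), np.float64(71.0), np.float64(216.0))]
```

```bash
python3 -m inch '[{"dx":3,"dy":1,"dz":20,"rx":0,"ry":0,"rz":0,"hand":1},{"dx":0,"dy":0,"dz":35,"rx":0,"ry":0,"rz":0,"hand":1},{"dx":0,"dy":0,"dz":35,"rx":0,"ry":0,"rz":0,"hand":1},{"dx":0,"dy":0,"dz":30,"rx":0,"ry":0,"rz":0,"hand":1},{"dx":0,"dy":0,"dz":18,"rx":0,"ry":0,"rz":0,"hand":1},{"dx":0,"dy":0,"dz":10,"rx":0,"ry":0,"rz":0,"hand":1},{"dx":0,"dy":0,"dz":2,"rx":0,"ry":0,"rz":0,"hand":1},{"dx":0,"dy":0,"dz":0,"rx":0,"ry":0,"rz":0,"hand":1}]'
python3 - <<'E'
from h import *
p,d,c=frame('wrist','w12')
delta(d2w(-.0175,.104,.005),YAW)
E
```

```text
clock: 15.25
position: [0.4704, 0.1318, 0.0297]
tool_rot: [3.141, -0.0, 1.516]
force: [-0.8, 0.3, -1.2]
grip_width: 0.0207
t15.30 pos [0.4706 0.1321 0.03  ] rot [ 3.141 -0.     1.517] F [ 0.5 -0.1 -1.3] w 0.0205
rot(rv) [ 0.0009 -0.0003 -0.    ] then shift mm in TARGET axes [-1.  -1.3  3. ] | in current axes [-1.  -1.3  3. ]
```

View pics/w12.png

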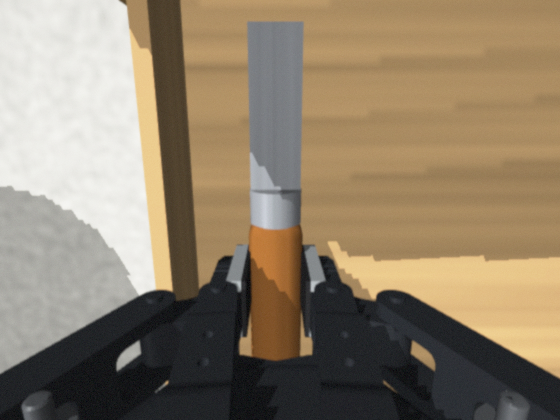

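```bash
python3 -m inch '[{"dx":0,"dy":0,"dz":3,"rx":0,"ry":0,"rz":0,"hand":1},{"dx":0,"dy":0,"dz":0,"rx":0,"ry":0,"rz":0,"hand":1},{"dx":0,"dy":0,"dz":0,"rx":0,"ry":0,"rz":0,"hand":0.25},{"dx":0,"dy":0,"dz":0,"rx":0,"ry":0,"rz":0,"hand":0.25},{"dx":0,"dy":0,"dz":0,"rx":0,"ry":0,"rz":0,"hand":0.25},{"dx":0,"dy":0,"dz":-8,"rx":0,"ry":0,"rz":0,"hand":0.25},{"dx":0,"dy":0,"dz":-20,"rx":0,"ry":0,"rz":0,"hand":0.25},{"dx":0,"dy":0,"dz":-40,"rx":0,"ry":0,"rz":0,"hand":0},{"dx":0,"dy":0,"dz":-45,"rx":0,"ry":0,"rz":0,"hand":-1},{"dx":0,"dy":0,"dz":-45,"rx":0,"ry":0,"rz":0,"hand":-1}]'
python3 - <<'E'
from h import *
p,d,c=frame('wrist','w13')
delta([0.53,-.222,.12],1.77)
r=chisels('wrist',cloud(d,c),zf=.022)
print([w2d([*o[0],0])[:2].round(4) for o in r])
E
```

```text
clock: 16.3
position: [0.4696, 0.1318, 0.1864]
tool_rot: [-3.141, 0.0, 1.517]
force: [-0.2, 1.1, -0.3]
grip_width: 0.0705
t16.35 pos [0.4722 0.1321 0.1924] rot [ 3.136e+00 -3.000e-03  1.515e+00] F [ 5.3  0.9 10. ] w 0.0772
rot(rv) [ 0.0063 -0.0026 -0.2546] then shift mm in TARGET axes [-358.6  -13.5   72.4] | in current axes [-350.6   76.9   71.6]
wrist chisel sc0.63 n4440 org [0.4697 0.1374] yaw1.517 len0.156 zh,zb 0.021 0.013 handle c [0.4685 0.1154]
[array([-0.0112,  0.1039])]
```

View pics/w13.png

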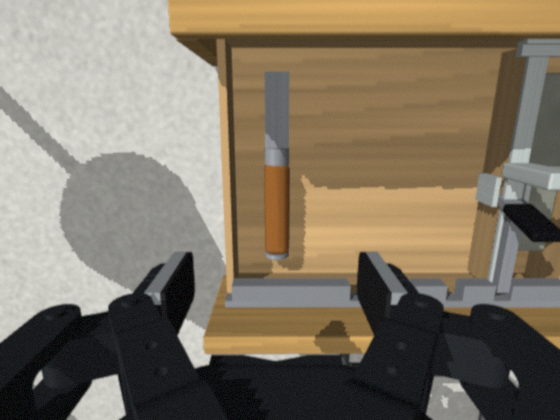

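```bash
python3 -m inch '[{"dx":-15,"dy":3,"dz":0,"rx":0,"ry":0,"rz":0,"hand":-1},{"dx":-35,"dy":9,"dz":0,"rx":0,"ry":0,"rz":0,"hand":-1},{"dx":-45,"dy":10,"dz":0,"rx":0,"ry":0,"rz":0,"hand":-1},{"dx":-45,"dy":10,"dz":0,"rx":0,"ry":0,"rz":0,"hand":-1},{"dx":-45,"dy":10,"dz":0,"rx":0,"ry":0,"rz":0,"hand":-1},{"dx":-45,"dy":10,"dz":0,"rx":0,"ry":0,"rz":0,"hand":-1},{"dx":-45,"dy":10,"dz":0,"rx":0,"ry":0,"rz":0,"hand":-1},{"dx":-45,"dy":10,"dz":0,"rx":0,"ry":0,"rz":0,"hand":-1},{"dx":-30,"dy":5,"dz":0,"rx":0,"ry":0,"rz":-0.127,"hand":-1},{"dx":0,"dy":0,"dz":10,"rx":0,"ry":0,"rz":-0.127,"hand":-1}]'
python3 -m inch '[{"dx":0,"dy":0,"dz":20,"rx":0,"ry":0,"rz":0,"hand":-1},{"dx":0,"dy":0,"dz":30,"rx":0,"ry":0,"rz":0,"hand":-1},{"dx":0,"dy":0,"dz":0,"rx":0,"ry":0,"rz":0,"hand":-1}]'
python3 - <<'E'
from h import *
p,d,c=frame('wrist','w14'); r=chisels('wrist',cloud(d,c))
o,y,_=min(r,key=lambda e:np.hypot(*(e[0]-[.528,-.214])))
a=np.array([np.cos(y),np.sin(y)]); t=o-.005*a
delta([*t,.004],y)
E
```

```text
clock: 17.4
position: [0.5279, -0.2264, 0.1754]
tool_rot: [3.141, 0.003, 1.771]
force: [-0.1, 0.8, 0.0]
grip_width: 0.0846
clock: 17.7
position: [0.5264, -0.2208, 0.1219]
tool_rot: [-3.137, -0.002, 1.771]
force: [0.1, -0.3, 0.3]
grip_width: 0.0852
wrist chisel sc0.83 n6303 org [ 0.5282 -0.2134] yaw1.777 len0.156 zh,zb 0.021 0.013 handle c [ 0.5327 -0.2349]
wrist chisel sc0.77 n5778 org [ 0.5971 -0.2331] yaw1.457 len0.157 zh,zb 0.021 0.013 handle c [ 0.5946 -0.2549]
wrist chisel sc0.69 n4332 org [ 0.6859 -0.2225] yaw1.456 len0.121 zh,zb 0.02 0.013 handle c [ 0.6834 -0.2443]
t17.80 pos [ 0.528  -0.2215  0.1249] rot [-3.141 -0.     1.771] F [ 0.2  0.1 -0.2] w 0.0859
rot(rv) [-0.0007 -0.0001 -0.0064] then shift mm in TARGET axes [  3.    1.8 120.9] | in current axes [  3.    1.9 120.9]
```

View pics/w14.png

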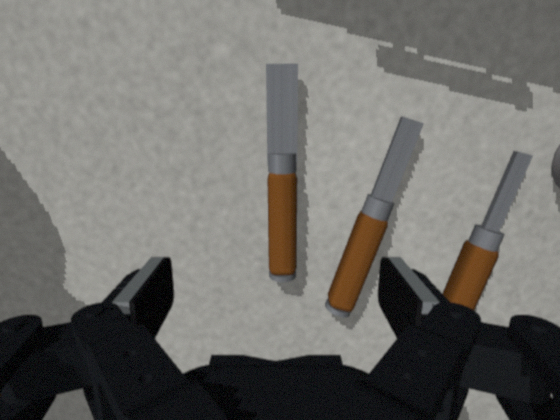

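```bash
python3 -m inch '[{"dx":3,"dy":2,"dz":20,"rx":0,"ry":0,"rz":-0.006,"hand":-0.4},{"dx":0,"dy":0,"dz":35,"rx":0,"ry":0,"rz":0,"hand":-0.4},{"dx":0,"dy":0,"dz":30,"rx":0,"ry":0,"rz":0,"hand":-0.4},{"dx":0,"dy":0,"dz":23,"rx":0,"ry":0,"rz":0,"hand":-0.4},{"dx":0,"dy":0,"dz":12,"rx":0,"ry":0,"rz":0,"hand":-0.4},{"dx":0,"dy":0,"dz":0,"rx":0,"ry":0,"rz":0,"hand":-0.4},{"dx":0,"dy":0,"dz":0,"rx":0,"ry":0,"rz":0,"hand":0.3},{"dx":0,"dy":0,"dz":0,"rx":0,"ry":0,"rz":0,"hand":1},{"dx":0,"dy":0,"dz":0,"rx":0,"ry":0,"rz":0,"hand":1},{"dx":0,"dy":0,"dz":0,"rx":0,"ry":0,"rz":0,"hand":1}]' 60
python3 -m inch '[{"dx":0,"dy":0,"dz":0,"rx":0,"ry":0,"rz":0,"hand":1},{"dx":0,"dy":0,"dz":0,"rx":0,"ry":0,"rz":0,"hand":1},{"dx":0,"dy":0,"dz":0,"rx":0,"ry":0,"rz":0,"hand":1},{"dx":0,"dy":0,"dz":-10,"rx":0,"ry":0,"rz":0,"hand":1},{"dx":0,"dy":0,"dz":-30,"rx":0,"ry":0,"rz":0,"hand":1},{"dx":0,"dy":0,"dz":-45,"rx":0,"ry":0,"rz":0,"hand":1},{"dx":0,"dy":0,"dz":-45,"rx":0,"ry":0,"rz":0,"hand":1},{"dx":0,"dy":0,"dz":-40,"rx":0,"ry":0,"rz":0.13,"hand":1},{"dx":0,"dy":0,"dz":-5,"rx":0,"ry":0,"rz":0.13,"hand":1},{"dx":0,"dy":0,"dz":0,"rx":0,"ry":0,"rz":0,"hand":1}]' 60
python3 - <<'E'
from h import *
p,d,c=frame('wrist','w15')
delta(d2w(-.0175,.065,.060),YAW)
E
```

```text
clock: 18.8
position: [0.5303, -0.2183, 0.0058]
tool_rot: [3.14, 0.001, 1.777]
force: [-2.2, 2.1, 15.3]
grip_width: 0.0206
clock: 19.8
position: [0.5302, -0.2179, 0.1814]
tool_rot: [3.139, 0.0, 1.515]
force: [-0.1, -0.0, -2.6]
grip_width: 0.0204
t19.85 pos [ 0.5296 -0.2177  0.18  ] rot [3.141 0.    1.52 ] F [ 0.3  0.5 -2.5] w 0.0202
rot(rv) [0.0009 0.0001 0.0035] then shift mm in TARGET axes [345.  -40.2  98. ] | in current axes [345.2 -39.1  97.9]
```

View pics/w15.png

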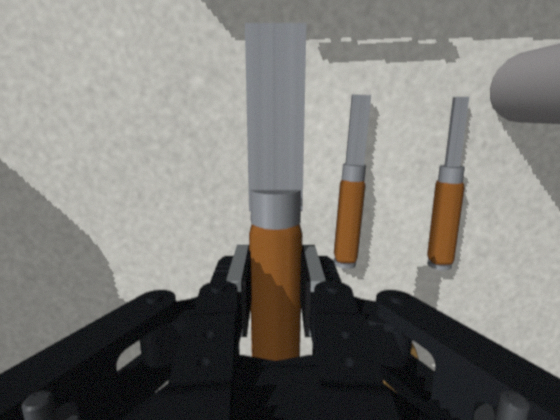

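```bash
python3 -m inch '[{"dx":20,"dy":-2,"dz":0,"rx":0,"ry":0,"rz":0.003,"hand":1},{"dx":40,"dy":-5,"dz":0,"rx":0,"ry":0,"rz":0,"hand":1},{"dx":45,"dy":-6,"dz":0,"rx":0,"ry":0,"rz":0,"hand":1},{"dx":45,"dy":-6,"dz":0,"rx":0,"ry":0,"rz":0,"hand":1},{"dx":45,"dy":-6,"dz":0,"rx":0,"ry":0,"rz":0,"hand":1},{"dx":45,"dy":-5,"dz":0,"rx":0,"ry":0,"rz":0,"hand":1},{"dx":45,"dy":-5,"dz":0,"rx":0,"ry":0,"rz":0,"hand":1},{"dx":40,"dy":-3,"dz":0,"rx":0,"ry":0,"rz":0,"hand":1},{"dx":18,"dy":-1,"dz":0,"rx":0,"ry":0,"rz":0,"hand":1},{"dx":0,"dy":0,"dz":0,"rx":0,"ry":0,"rz":0,"hand":1}]'
python3 -m inch '[{"dx":0,"dy":0,"dz":0,"rx":0,"ry":0,"rz":0,"hand":1},{"dx":0,"dy":0,"dz":0,"rx":0,"ry":0,"rz":0,"hand":1}]'
python3 - <<'E'
from h import *
p,d,c=frame('wrist','w16')
delta(d2w(-.0175,.065,.0055),YAW)
E
```

```text
clock: 20.85
position: [0.5091, 0.1295, 0.1782]
tool_rot: [-3.14, 0.0, 1.523]
force: [0.0, -1.0, -1.3]
grip_width: 0.0206
clock: 21.05
position: [0.5099, 0.1253, 0.179]
tool_rot: [-3.141, 0.001, 1.514]
force: [0.7, -0.3, -2.2]
grip_width: 0.0207
t21.10 pos [0.51   0.1253 0.1791] rot [-3.141e+00  1.000e-03  1.514e+00] F [ 0.   0.2 -1.7] w 0.0207
rot(rv) [-0.0004  0.0005 -0.0031] then shift mm in TARGET axes [  3.6  -2.  151.6] | in current axes [  3.7  -2.  151.6]
```

View pics/w16.png

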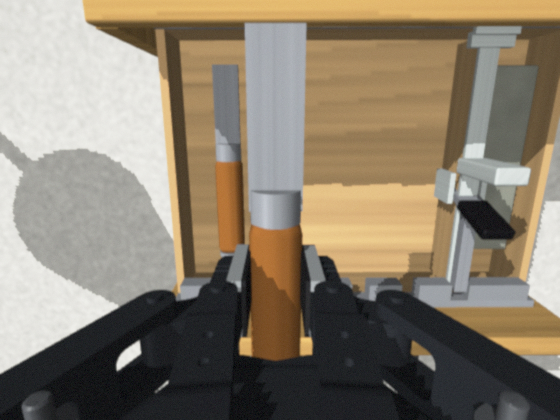

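```bash
python3 -m inch '[{"dx":2,"dy":-2,"dz":20,"rx":0,"ry":0,"rz":-0.003,"hand":1},{"dx":0,"dy":0,"dz":35,"rx":0,"ry":0,"rz":0,"hand":1},{"dx":0,"dy":0,"dz":35,"rx":0,"ry":0,"rz":0,"hand":1},{"dx":0,"dy":0,"dz":30,"rx":0,"ry":0,"rz":0,"hand":1},{"dx":0,"dy":0,"dz":18,"rx":0,"ry":0,"rz":0,"hand":1},{"dx":0,"dy":0,"dz":9,"rx":0,"ry":0,"rz":0,"hand":1},{"dx":0,"dy":0,"dz":0,"rx":0,"ry":0,"rz":0,"hand":1},{"dx":0,"dy":0,"dz":0,"rx":0,"ry":0,"rz":0,"hand":1}]'
python3 - <<'E'
from h import *
p,d,c=frame('wrist','w17')
delta(d2w(-.0175,.065,.005),YAW)
E
```

```text
clock: 21.9
position: [0.5086, 0.1284, 0.033]
tool_rot: [3.141, -0.0, 1.517]
force: [-1.1, -0.0, -0.8]
grip_width: 0.0211
t21.95 pos [0.5087 0.1286 0.0333] rot [ 3.14  -0.     1.517] F [-0.6  0.3 -1.3] w 0.0204
rot(rv) [ 0.0012 -0.0005  0.0002] then shift mm in TARGET axes [ 0.4 -0.6  6.3] | in current axes [ 0.4 -0.6  6.3]
```

View pics/w17.png

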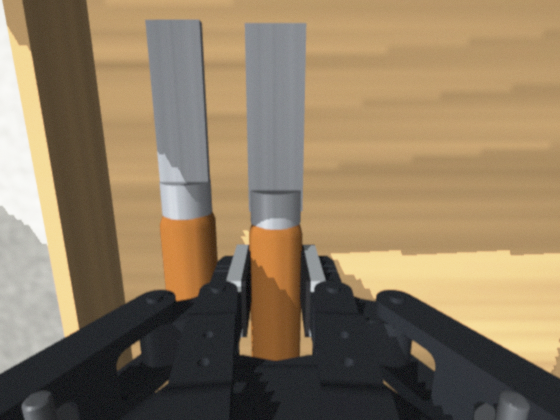

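Clear of its neighbour. Lower the last 6 mm, release gently, lift.

```bash
python3 -m inch '[{"dx":0,"dy":0,"dz":6,"rx":0,"ry":0,"rz":0,"hand":1},{"dx":0,"dy":0,"dz":0,"rx":0,"ry":0,"rz":0,"hand":1},{"dx":0,"dy":0,"dz":0,"rx":0,"ry":0,"rz":0,"hand":0.3},{"dx":0,"dy":0,"dz":0,"rx":0,"ry":0,"rz":0,"hand":0.3},{"dx":0,"dy":0,"dz":0,"rx":0,"ry":0,"rz":0,"hand":0.3},{"dx":0,"dy":0,"dz":-8,"rx":0,"ry":0,"rz":0,"hand":0.3},{"dx":0,"dy":0,"dz":-20,"rx":0,"ry":0,"rz":0,"hand":0.3},{"dx":0,"dy":0,"dz":-40,"rx":0,"ry":0,"rz":0,"hand":0.2},{"dx":0,"dy":0,"dz":-45,"rx":0,"ry":0,"rz":0,"hand":-0.4},{"dx":0,"dy":0,"dz":-45,"rx":0,"ry":0,"rz":0,"hand":-0.4}]'
python3 - <<'E'
from h import *
p,d,c=frame('wrist','w18')
delta([0.5965,-.239,.12],1.457)
r=chisels('wrist',cloud(d,c),zf=.022)
print([w2d([*o[0],0])[:2].round(4) for o in r])
E
```

```text
clock: 22.95
position: [0.5074, 0.1283, 0.1862]
tool_rot: [-3.141, 0.001, 1.517]
force: [0.6, 1.2, 0.2]
grip_width: 0.0595
t23.00 pos [0.5102 0.1285 0.1925] rot [ 3.136e+00 -3.000e-03  1.516e+00] F [ 6.3  1.7 10.3] w 0.0598
rot(rv) [ 0.0058 -0.0032  0.0586] then shift mm in TARGET axes [-355.3  127.5   72.5] | in current axes [-362.4  106.    72.1]
wrist chisel sc0.68 n4737 org [0.508  0.1341] yaw1.517 len0.157 zh,zb 0.021 0.013 handle c [0.5068 0.1121]
wrist chisel sc0.65 n4775 org [0.4686 0.1376] yaw1.522 len0.157 zh,zb 0.021 0.013 handle c [0.4675 0.1156]
wrist chisel sc0.51 n78 org [ 0.6818 -0.1466] yaw-0.409 len0.013 zh,zb -0.009 -0.009 handle c [ 0.6616 -0.1379]
[array([-0.0125,  0.0654]), array([-0.0111,  0.105 ]), array([-0.2834, -0.1233])]
```

View pics/w18.png

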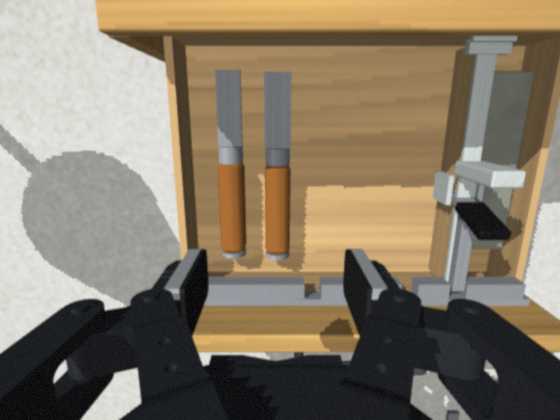

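```bash
python3 -m inch '[{"dx":-15,"dy":3,"dz":0,"rx":0,"ry":0,"rz":0,"hand":-0.4},{"dx":-35,"dy":10,"dz":0,"rx":0,"ry":0,"rz":0,"hand":-0.4},{"dx":-44,"dy":13,"dz":0,"rx":0,"ry":0,"rz":0,"hand":-0.4},{"dx":-44,"dy":13,"dz":0,"rx":0,"ry":0,"rz":0,"hand":-0.4},{"dx":-44,"dy":13,"dz":0,"rx":0,"ry":0,"rz":0,"hand":-0.4},{"dx":-44,"dy":13,"dz":0,"rx":0,"ry":0,"rz":0,"hand":-0.4},{"dx":-44,"dy":13,"dz":0,"rx":0,"ry":0,"rz":0,"hand":-0.4},{"dx":-44,"dy":13,"dz":0,"rx":0,"ry":0,"rz":0,"hand":-0.4},{"dx":-38,"dy":12,"dz":0,"rx":0,"ry":0,"rz":0,"hand":-0.4},{"dx":-10,"dy":3,"dz":10,"rx":0,"ry":0,"rz":0.058,"hand":-0.4}]'
python3 -m inch '[{"dx":0,"dy":0,"dz":20,"rx":0,"ry":0,"rz":0,"hand":-0.4},{"dx":0,"dy":0,"dz":30,"rx":0,"ry":0,"rz":0,"hand":-0.4},{"dx":0,"dy":0,"dz":0,"rx":0,"ry":0,"rz":0,"hand":-0.4}]'
python3 - <<'E'
from h import *
p,d,c=frame('wrist','w19'); r=chisels('wrist',cloud(d,c))
o,y,_=min(r,key=lambda e:np.hypot(*(e[0]-[.597,-.233])))
a=np.array([np.cos(y),np.sin(y)]); t=o-.005*a
delta([*t,.004],y)
E
```

```text
clock: 24.05
position: [0.5934, -0.2449, 0.1743]
tool_rot: [3.141, 0.002, 1.453]
force: [-0.6, 1.0, -0.7]
grip_width: 0.0597
clock: 24.35
position: [0.5916, -0.2385, 0.1203]
tool_rot: [-3.135, -0.001, 1.458]
force: [-0.1, -0.6, -0.0]
grip_width: 0.0595
wrist chisel sc0.86 n5944 org [ 0.6879 -0.2404] yaw1.495 len0.156 zh,zb 0.021 0.013 handle c [ 0.6863 -0.2624]
wrist chisel sc0.71 n5759 org [ 0.5994 -0.2333] yaw1.474 len0.157 zh,zb 0.021 0.013 handle c [ 0.5973 -0.2552]
t24.45 pos [ 0.5937 -0.2392  0.1241] rot [-3.14   0.     1.458] F [ 0.4 -0.4  0.6] w 0.0598
rot(rv) [-0.0019  0.0001 -0.0161] then shift mm in TARGET axes [  1.4   5.2 120.1] | in current axes [  1.5   5.4 120.1]
```

View pics/w19.png

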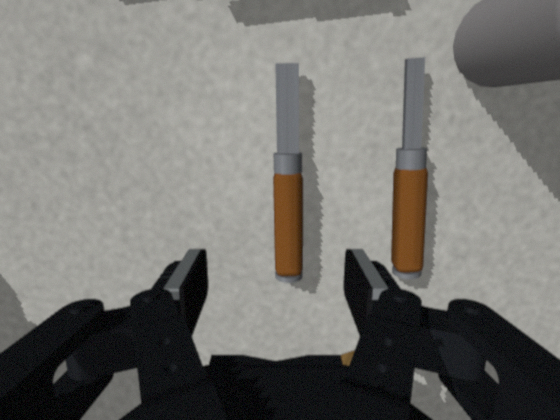

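```bash
python3 -m inch '[{"dx":1,"dy":5,"dz":20,"rx":0,"ry":0,"rz":-0.016,"hand":-0.4},{"dx":0,"dy":0,"dz":35,"rx":0,"ry":0,"rz":0,"hand":-0.4},{"dx":0,"dy":0,"dz":30,"rx":0,"ry":0,"rz":0,"hand":-0.4},{"dx":0,"dy":0,"dz":23,"rx":0,"ry":0,"rz":0,"hand":-0.4},{"dx":0,"dy":0,"dz":12,"rx":0,"ry":0,"rz":0,"hand":-0.4},{"dx":0,"dy":0,"dz":0,"rx":0,"ry":0,"rz":0,"hand":-0.4},{"dx":0,"dy":0,"dz":0,"rx":0,"ry":0,"rz":0,"hand":0.3},{"dx":0,"dy":0,"dz":0,"rx":0,"ry":0,"rz":0,"hand":1},{"dx":0,"dy":0,"dz":0,"rx":0,"ry":0,"rz":0,"hand":1},{"dx":0,"dy":0,"dz":0,"rx":0,"ry":0,"rz":0,"hand":1}]' 60
python3 -m inch '[{"dx":0,"dy":0,"dz":0,"rx":0,"ry":0,"rz":0,"hand":1},{"dx":0,"dy":0,"dz":0,"rx":0,"ry":0,"rz":0,"hand":1},{"dx":0,"dy":0,"dz":0,"rx":0,"ry":0,"rz":0,"hand":1},{"dx":0,"dy":0,"dz":-10,"rx":0,"ry":0,"rz":0,"hand":1},{"dx":0,"dy":0,"dz":-30,"rx":0,"ry":0,"rz":0,"hand":1},{"dx":0,"dy":0,"dz":-45,"rx":0,"ry":0,"rz":0,"hand":1},{"dx":0,"dy":0,"dz":-45,"rx":0,"ry":0,"rz":0,"hand":1},{"dx":0,"dy":0,"dz":-40,"rx":0,"ry":0,"rz":-0.043,"hand":1},{"dx":0,"dy":0,"dz":-5,"rx":0,"ry":0,"rz":0,"hand":1},{"dx":0,"dy":0,"dz":0,"rx":0,"ry":0,"rz":0,"hand":1}]' 60
python3 - <<'E'
from h import *
p,d,c=frame('wrist','w20')
delta(d2w(-.0175,.026,.060),YAW)
E
```

```text
clock: 25.45
position: [0.6004, -0.2383, 0.0059]
tool_rot: [3.14, 0.0, 1.475]
force: [-2.1, 0.9, 12.1]
grip_width: 0.0206
clock: 26.45
position: [0.6001, -0.2381, 0.181]
tool_rot: [3.139, 0.0, 1.518]
force: [0.6, 0.4, -2.4]
grip_width: 0.0206
t26.50 pos [ 0.5995 -0.2377  0.1794] rot [ 3.141 -0.     1.518] F [ 0.6  0.1 -2.4] w 0.0207
rot(rv) [ 0.0003 -0.0004  0.0011] then shift mm in TARGET axes [361.3 -72.   97.4] | in current axes [361.3 -71.7  97.5]
```

View pics/w20.png

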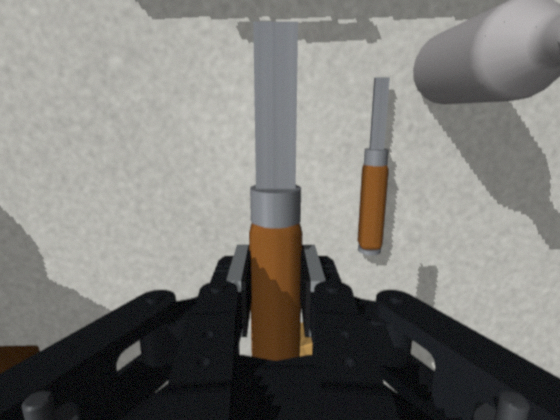

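```bash
python3 -m inch '[{"dx":20,"dy":-3,"dz":0,"rx":0,"ry":0,"rz":0.001,"hand":1},{"dx":40,"dy":-8,"dz":0,"rx":0,"ry":0,"rz":0,"hand":1},{"dx":47,"dy":-9,"dz":0,"rx":0,"ry":0,"rz":0,"hand":1},{"dx":47,"dy":-10,"dz":0,"rx":0,"ry":0,"rz":0,"hand":1},{"dx":47,"dy":-10,"dz":0,"rx":0,"ry":0,"rz":0,"hand":1},{"dx":47,"dy":-10,"dz":0,"rx":0,"ry":0,"rz":0,"hand":1},{"dx":47,"dy":-10,"dz":0,"rx":0,"ry":0,"rz":0,"hand":1},{"dx":44,"dy":-9,"dz":0,"rx":0,"ry":0,"rz":0,"hand":1},{"dx":18,"dy":-3,"dz":0,"rx":0,"ry":0,"rz":0,"hand":1},{"dx":0,"dy":0,"dz":0,"rx":0,"ry":0,"rz":0,"hand":1}]'
python3 -m inch '[{"dx":0,"dy":0,"dz":0,"rx":0,"ry":0,"rz":0,"hand":1},{"dx":0,"dy":0,"dz":0,"rx":0,"ry":0,"rz":0,"hand":1}]'
python3 - <<'E'
from h import *
p,d,c=frame('wrist','w21')
delta(d2w(-.0175,.026,.0055),YAW)
E
```

```text
clock: 27.5
position: [0.5454, 0.1257, 0.1777]
tool_rot: [-3.139, 0.0, 1.521]
force: [-0.8, -1.2, -2.1]
grip_width: 0.0203
clock: 27.7
position: [0.5466, 0.121, 0.1787]
tool_rot: [-3.141, 0.001, 1.515]
force: [-0.1, -0.2, -1.1]
grip_width: 0.0203
t27.75 pos [0.5468 0.121  0.1789] rot [-3.141e+00  1.000e-03  1.515e+00] F [ 0.5 -0.5 -0.2] w 0.0206
rot(rv) [-0.0006  0.0007 -0.0014] then shift mm in TARGET axes [  5.9  -0.  151.4] | in current axes [6.000e+00 1.000e-01 1.514e+02]
```

View pics/w21.png

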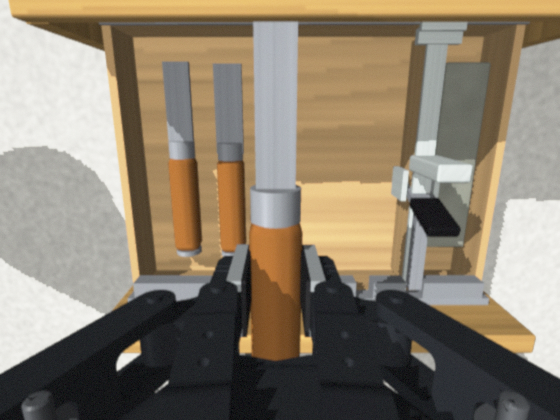

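```bash
python3 -m inch '[{"dx":3,"dy":0,"dz":20,"rx":0,"ry":0,"rz":-0.001,"hand":1},{"dx":0,"dy":0,"dz":35,"rx":0,"ry":0,"rz":0,"hand":1},{"dx":0,"dy":0,"dz":35,"rx":0,"ry":0,"rz":0,"hand":1},{"dx":0,"dy":0,"dz":30,"rx":0,"ry":0,"rz":0,"hand":1},{"dx":0,"dy":0,"dz":18,"rx":0,"ry":0,"rz":0,"hand":1},{"dx":0,"dy":0,"dz":9,"rx":0,"ry":0,"rz":0,"hand":1},{"dx":0,"dy":0,"dz":0,"rx":0,"ry":0,"rz":0,"hand":1},{"dx":0,"dy":0,"dz":0,"rx":0,"ry":0,"rz":0,"hand":1}]'
python3 - <<'E'
from h import *
p,d,c=frame('wrist','w22')
delta(d2w(-.0175,.026,.005),YAW)
E
```

```text
clock: 28.55
position: [0.5475, 0.1249, 0.033]
tool_rot: [3.141, -0.0, 1.517]
force: [-0.2, 0.0, -1.0]
grip_width: 0.0204
t28.60 pos [0.5477 0.1252 0.0333] rot [ 3.14  -0.     1.518] F [ 0.2 -1.7 -1.9] w 0.0206
rot(rv) [ 0.0013 -0.0004  0.0009] then shift mm in TARGET axes [ 1.7 -0.7  6.3] | in current axes [ 1.7 -0.7  6.3]
```

View pics/w22.png

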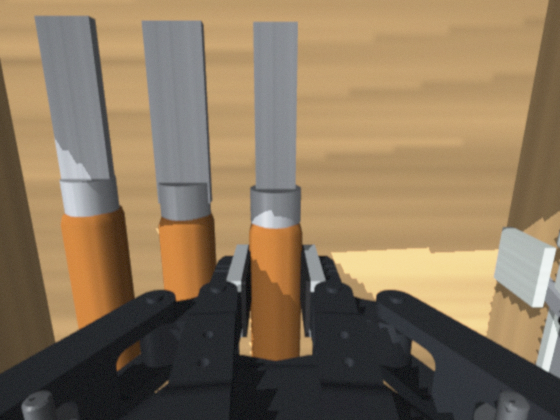

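```bash
python3 -m inch '[{"dx":0,"dy":0,"dz":6,"rx":0,"ry":0,"rz":0,"hand":1},{"dx":0,"dy":0,"dz":0,"rx":0,"ry":0,"rz":0,"hand":1},{"dx":0,"dy":0,"dz":0,"rx":0,"ry":0,"rz":0,"hand":0.3},{"dx":0,"dy":0,"dz":0,"rx":0,"ry":0,"rz":0,"hand":0.3},{"dx":0,"dy":0,"dz":0,"rx":0,"ry":0,"rz":0,"hand":0.3},{"dx":0,"dy":0,"dz":-8,"rx":0,"ry":0,"rz":0,"hand":0.3},{"dx":0,"dy":0,"dz":-20,"rx":0,"ry":0,"rz":0,"hand":0.3},{"dx":0,"dy":0,"dz":-40,"rx":0,"ry":0,"rz":0,"hand":0.2},{"dx":0,"dy":0,"dz":-45,"rx":0,"ry":0,"rz":0,"hand":-0.2},{"dx":0,"dy":0,"dz":-45,"rx":0,"ry":0,"rz":0,"hand":-0.4}]'
python3 - <<'E'
from h import *
p,d,c=frame('wrist','w23')
delta([0.687,-.246,.12],1.49)
P=cloud(d,c); r=chisels('wrist',P,zf=.022)
print([w2d([*o[0],0])[:2].round(4) for o in r])
Q=P.copy(); q=P[...,:2]-FC; Q[...,0]=q@DX;Q[...,1]=q@DY;Q[...,2]-=.022
m=(Q[...,1]<-.03)&(Q[...,1]>-.12)&(abs(Q[...,0])<.1)
for lo in range(3,110,12):
    s=Q[m&(Q[...,2]*1000>lo)&(Q[...,2]*1000<lo+12)&(Q[...,1]>-.078)]
    if len(s)>8: print(lo,len(s),(np.percentile(s,[2,98],axis=0)*1000).round(0).tolist())
E
```

```text
clock: 29.6
position: [0.5464, 0.125, 0.1862]
tool_rot: [-3.141, 0.0, 1.518]
force: [0.5, 0.2, -0.0]
grip_width: 0.0594
t29.65 pos [0.5492 0.1251 0.1929] rot [ 3.135e+00 -3.000e-03  1.517e+00] F [ 5.6  0.  10.3] w 0.0599
rot(rv) [ 0.0064 -0.003   0.0268] then shift mm in TARGET axes [-358.7  167.3   72.9] | in current axes [-363.3  157.2   72.9]
wrist chisel sc0.97 n4694 org [0.4697 0.1402] yaw1.532 len0.151 zh,zb 0.021 0.014 handle c [0.4688 0.1182]
wrist chisel sc0.70 n4875 org [0.5076 0.134 ] yaw1.522 len0.156 zh,zb 0.021 0.013 handle c [0.5065 0.1121]
wrist chisel sc0.61 n4261 org [0.5468 0.131 ] yaw1.518 len0.156 zh,zb 0.021 0.013 handle c [0.5457 0.109 ]
[array([-0.0084,  0.104 ]), array([-0.0125,  0.0658]), array([-0.0135,  0.0265])]
3 21 [[-23.0, -73.0, 7.0], [13.0, -65.0, 15.0]]
15 141 [[-24.0, -74.0, 16.0], [-0.0, -70.0, 27.0]]
27 359 [[-86.0, -78.0, 27.0], [95.0, -70.0, 39.0]]
39 467 [[-89.0, -78.0, 39.0], [99.0, -70.0, 51.0]]
51 238 [[-91.0, -78.0, 51.0], [11.0, -74.0, 63.0]]
63 236 [[-33.0, -78.0, 64.0], [11.0, -74.0, 75.0]]
75 340 [[-37.0, -78.0, 76.0], [11.0, -74.0, 87.0]]
87 36 [[1.0, -78.0, 87.0], [90.0, -35.0, 99.0]]
99 2441 [[89.0, -77.0, 100.0], [100.0, -31.0, 109.0]]
```

View pics/w23.png

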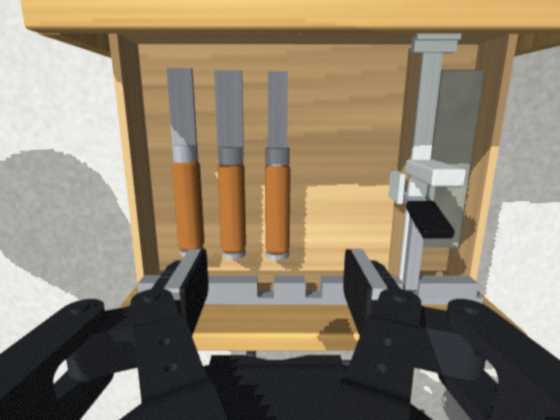

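```bash
python3 -m inch '[{"dx":-15,"dy":5,"dz":0,"rx":0,"ry":0,"rz":0,"hand":-0.4},{"dx":-35,"dy":15,"dz":0,"rx":0,"ry":0,"rz":0,"hand":-0.4},{"dx":-44,"dy":20,"dz":0,"rx":0,"ry":0,"rz":0,"hand":-0.4},{"dx":-44,"dy":20,"dz":0,"rx":0,"ry":0,"rz":0,"hand":-0.4},{"dx":-44,"dy":20,"dz":0,"rx":0,"ry":0,"rz":0,"hand":-0.4},{"dx":-44,"dy":20,"dz":0,"rx":0,"ry":0,"rz":0,"hand":-0.4},{"dx":-44,"dy":19,"dz":0,"rx":0,"ry":0,"rz":0,"hand":-0.4},{"dx":-44,"dy":18,"dz":0,"rx":0,"ry":0,"rz":0,"hand":-0.4},{"dx":-38,"dy":14,"dz":0,"rx":0,"ry":0,"rz":0,"hand":-0.4},{"dx":-10,"dy":3,"dz":0,"rx":0,"ry":0,"rz":0.026,"hand":-0.4}]'
python3 -m inch '[{"dx":0,"dy":0,"dz":20,"rx":0,"ry":0,"rz":0,"hand":-0.4},{"dx":0,"dy":0,"dz":30,"rx":0,"ry":0,"rz":0,"hand":-0.4},{"dx":0,"dy":0,"dz":0,"rx":0,"ry":0,"rz":0,"hand":-0.4}]'
python3 - <<'E'
from h import *
p,d,c=frame('wrist','w24'); r=chisels('wrist',cloud(d,c))
o,y,_=min(r,key=lambda e:np.hypot(*(e[0]-[.687,-.24])))
a=np.array([np.cos(y),np.sin(y)]); t=o-.005*a
delta([*t,.004],y)
E
```

```text
clock: 30.7
position: [0.6802, -0.2508, 0.183]
tool_rot: [-3.139, 0.002, 1.487]
force: [0.4, -0.4, -0.6]
grip_width: 0.0598
clock: 31.0
position: [0.6792, -0.2437, 0.1298]
tool_rot: [-3.135, -0.002, 1.491]
force: [0.4, 0.3, 0.2]
grip_width: 0.06
wrist chisel sc0.60 n4721 org [ 0.6904 -0.2404] yaw1.520 len0.156 zh,zb 0.021 0.013 handle c [ 0.6893 -0.2624]
t31.10 pos [ 0.6812 -0.2445  0.1342] rot [-3.14  -0.     1.492] F [ 0.  -0.8  0.9] w 0.0598
rot(rv) [-0.0015 -0.0001 -0.028 ] then shift mm in TARGET axes [ -0.4   9.  130.2] | in current axes [ -0.2   9.2 130.2]
```

View pics/w24.png

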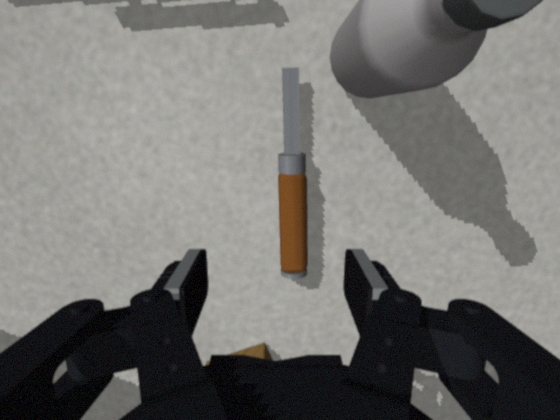

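```bash
python3 -m inch '[{"dx":0,"dy":9,"dz":20,"rx":0,"ry":0,"rz":-0.028,"hand":-0.4},{"dx":0,"dy":0,"dz":40,"rx":0,"ry":0,"rz":0,"hand":-0.4},{"dx":0,"dy":0,"dz":34,"rx":0,"ry":0,"rz":0,"hand":-0.4},{"dx":0,"dy":0,"dz":24,"rx":0,"ry":0,"rz":0,"hand":-0.4},{"dx":0,"dy":0,"dz":12,"rx":0,"ry":0,"rz":0,"hand":-0.4},{"dx":0,"dy":0,"dz":0,"rx":0,"ry":0,"rz":0,"hand":-0.4},{"dx":0,"dy":0,"dz":0,"rx":0,"ry":0,"rz":0,"hand":0.3},{"dx":0,"dy":0,"dz":0,"rx":0,"ry":0,"rz":0,"hand":1},{"dx":0,"dy":0,"dz":0,"rx":0,"ry":0,"rz":0,"hand":1},{"dx":0,"dy":0,"dz":0,"rx":0,"ry":0,"rz":0,"hand":1}]' 60
python3 -m inch '[{"dx":0,"dy":0,"dz":0,"rx":0,"ry":0,"rz":0,"hand":1},{"dx":0,"dy":0,"dz":0,"rx":0,"ry":0,"rz":0,"hand":1},{"dx":0,"dy":0,"dz":0,"rx":0,"ry":0,"rz":0,"hand":1},{"dx":0,"dy":0,"dz":-10,"rx":0,"ry":0,"rz":0,"hand":1},{"dx":0,"dy":0,"dz":-30,"rx":0,"ry":0,"rz":0,"hand":1},{"dx":0,"dy":0,"dz":-45,"rx":0,"ry":0,"rz":0,"hand":1},{"dx":0,"dy":0,"dz":-45,"rx":0,"ry":0,"rz":0,"hand":1},{"dx":0,"dy":0,"dz":-40,"rx":0,"ry":0,"rz":0,"hand":1},{"dx":0,"dy":0,"dz":-25,"rx":0,"ry":0,"rz":0,"hand":1},{"dx":0,"dy":0,"dz":0,"rx":0,"ry":0,"rz":0,"hand":1}]' 60
python3 - <<'E'
from h import *
p,d,c=frame('wrist','w25')
delta(d2w(-.0175,-.012,.060),YAW)
E
```

```text
clock: 32.1
position: [0.6917, -0.2453, 0.0062]
tool_rot: [3.139, 0.0, 1.52]
force: [-1.6, 0.7, 10.8]
grip_width: 0.0204
clock: 33.1
position: [0.6921, -0.2458, 0.2047]
tool_rot: [3.135, 0.002, 1.52]
force: [-0.3, -0.0, -0.4]
grip_width: 0.0206
t33.15 pos [ 0.6913 -0.2453  0.2021] rot [3.138e+00 1.000e-03 1.520e+00] F [ 0.4 -0.1 -2.3] w 0.0201
rot(rv) [0.0035 0.0006 0.0033] then shift mm in TARGET axes [ 363.9 -126.1  120.1] | in current axes [ 364.4 -125.3  119.4]
```

View pics/w25.png

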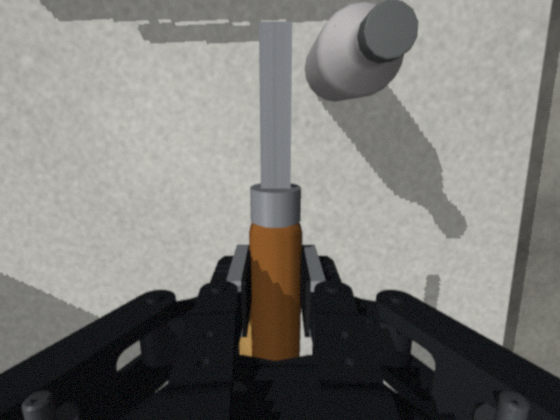

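```bash
python3 -m inch '[{"dx":0,"dy":-20,"dz":0,"rx":0,"ry":0,"rz":0.003,"hand":1},{"dx":15,"dy":-40,"dz":0,"rx":0,"ry":0,"rz":0,"hand":1},{"dx":40,"dy":-25,"dz":0,"rx":0,"ry":0,"rz":0,"hand":1},{"dx":47,"dy":-15,"dz":0,"rx":0,"ry":0,"rz":0,"hand":1},{"dx":48,"dy":-8,"dz":0,"rx":0,"ry":0,"rz":0,"hand":1},{"dx":48,"dy":-8,"dz":0,"rx":0,"ry":0,"rz":0,"hand":1},{"dx":48,"dy":-6,"dz":0,"rx":0,"ry":0,"rz":0,"hand":1},{"dx":48,"dy":-3,"dz":0,"rx":0,"ry":0,"rz":0,"hand":1},{"dx":45,"dy":0,"dz":0,"rx":0,"ry":0,"rz":0,"hand":1},{"dx":20,"dy":0,"dz":10,"rx":0,"ry":0,"rz":0,"hand":1}]'
python3 -m inch '[{"dx":0,"dy":0,"dz":10,"rx":0,"ry":0,"rz":0,"hand":1},{"dx":0,"dy":0,"dz":0,"rx":0,"ry":0,"rz":0,"hand":1},{"dx":0,"dy":0,"dz":0,"rx":0,"ry":0,"rz":0,"hand":1}]'
python3 - <<'E'
from h import *
p,d,c=frame('wrist','w26')
delta(d2w(-.0175,-.012,.0055),YAW)
E
```

```text
clock: 34.15
position: [0.5848, 0.1251, 0.1892]
tool_rot: [3.141, -0.002, 1.522]
force: [-0.1, 0.2, -0.7]
grip_width: 0.0204
clock: 34.45
position: [0.585, 0.1184, 0.1791]
tool_rot: [-3.141, 0.001, 1.515]
force: [1.0, -0.1, -0.6]
grip_width: 0.0202
t34.50 pos [0.5852 0.1184 0.1794] rot [-3.141e+00  1.000e-03  1.515e+00] F [-0.4  0.6 -0.9] w 0.0209
rot(rv) [-0.0001  0.0007 -0.0018] then shift mm in TARGET axes [  6.4  -0.6 151.9] | in current axes [  6.5  -0.5 151.9]
```

View pics/w26.png

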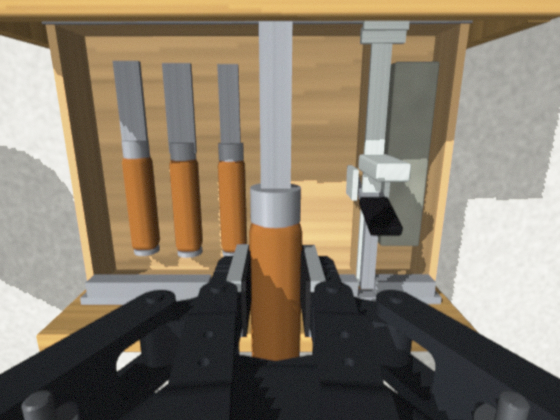

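```bash
python3 -m inch '[{"dx":3,"dy":0,"dz":20,"rx":0,"ry":0,"rz":-0.001,"hand":1},{"dx":0,"dy":0,"dz":35,"rx":0,"ry":0,"rz":0,"hand":1},{"dx":0,"dy":0,"dz":35,"rx":0,"ry":0,"rz":0,"hand":1},{"dx":0,"dy":0,"dz":30,"rx":0,"ry":0,"rz":0,"hand":1},{"dx":0,"dy":0,"dz":18,"rx":0,"ry":0,"rz":0,"hand":1},{"dx":0,"dy":0,"dz":9,"rx":0,"ry":0,"rz":0,"hand":1},{"dx":0,"dy":0,"dz":0,"rx":0,"ry":0,"rz":0,"hand":1},{"dx":0,"dy":0,"dz":0,"rx":0,"ry":0,"rz":0,"hand":1}]'
python3 - <<'E'
from h import *
p,d,c=frame('wrist','w27')
delta(d2w(-.0175,-.012,.005),YAW)
E
```

```text
clock: 35.3
position: [0.586, 0.1227, 0.0333]
tool_rot: [3.14, -0.0, 1.517]
force: [0.8, -0.1, 0.3]
grip_width: 0.0205
t35.35 pos [0.5861 0.123  0.0335] rot [ 3.14  -0.     1.518] F [ 0.1  0.3 -0.1] w 0.0205
rot(rv) [ 0.0015 -0.0005  0.001 ] then shift mm in TARGET axes [ 1.8 -1.1  6.5] | in current axes [ 1.8 -1.1  6.5]
```

View pics/w27.png

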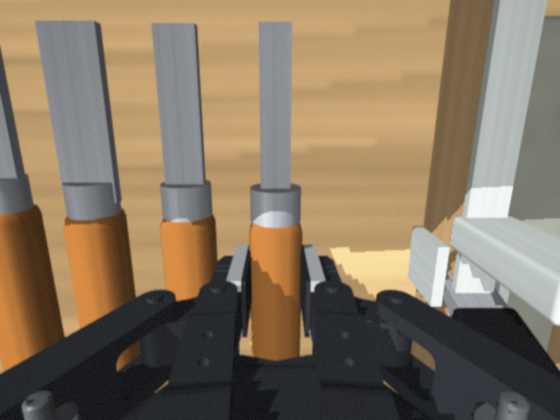

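```bash
python3 -m inch '[{"dx":0,"dy":-1,"dz":6,"rx":0,"ry":0,"rz":0,"hand":1},{"dx":0,"dy":0,"dz":0,"rx":0,"ry":0,"rz":0,"hand":1},{"dx":0,"dy":0,"dz":0,"rx":0,"ry":0,"rz":0,"hand":0.35},{"dx":0,"dy":0,"dz":0,"rx":0,"ry":0,"rz":0,"hand":0.35},{"dx":0,"dy":0,"dz":0,"rx":0,"ry":0,"rz":0,"hand":0.35},{"dx":0,"dy":0,"dz":-8,"rx":0,"ry":0,"rz":0,"hand":0.35},{"dx":0,"dy":0,"dz":-20,"rx":0,"ry":0,"rz":0,"hand":0.35},{"dx":0,"dy":0,"dz":-40,"rx":0,"ry":0,"rz":0,"hand":0.35},{"dx":0,"dy":0,"dz":-45,"rx":0,"ry":0,"rz":0,"hand":0.35},{"dx":0,"dy":0,"dz":-45,"rx":0,"ry":0,"rz":0,"hand":0.35}]'
python3 - <<'E'
from h import *
p,d,c=frame('wrist','w28')
P=cloud(d,c); r=chisels('wrist',P,zf=.022)
print([w2d([*o[0],0])[:2].round(4) for o in r])
print('pull est',FC+DX*(-.122-.035))
delta([*(FC+DX*(-.122-.035-.07)),.19],YAW)
E
```

```text
clock: 36.35
position: [0.5837, 0.1229, 0.1862]
tool_rot: [-3.141, 0.0, 1.518]
force: [1.5, 0.8, 1.3]
grip_width: 0.0281
wrist chisel sc0.98 n4028 org [0.5458 0.1364] yaw1.524 len0.144 zh,zb 0.021 0.013 handle c [0.5448 0.1144]
wrist chisel sc0.97 n3728 org [0.5843 0.1283] yaw1.518 len0.156 zh,zb 0.021 0.013 handle c [0.5831 0.1064]
wrist chisel sc0.87 n5277 org [0.5082 0.1338] yaw1.527 len0.156 zh,zb 0.021 0.013 handle c [0.5073 0.1119]
wrist chisel sc0.60 n5060 org [0.4704 0.1374] yaw1.541 len0.156 zh,zb 0.021 0.013 handle c [0.4697 0.1154]
[array([-0.0081,  0.0278]), array([-0.0141, -0.0111]), array([-0.0127,  0.0652]), array([-0.0112,  0.1032])]
pull est [ 0.56550963 -0.01377026]
t36.45 pos [0.5865 0.1232 0.1902] rot [ 3.135e+00 -3.000e-03  1.518e+00] F [-0.1 -1.  -1.1] w 0.0278
rot(rv) [ 0.0069 -0.0028  0.0009] then shift mm in TARGET axes [-2.079e+02 -1.350e+01  2.000e-01] | in current axes [-207.9  -13.7   -0.5]
```

View pics/w28.png

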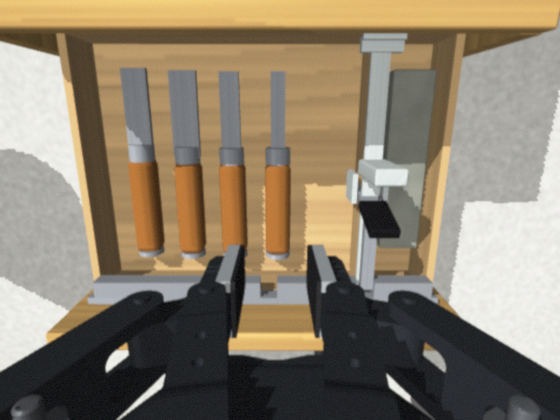

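```bash
python3 -m inch '[{"dx":-20,"dy":-3,"dz":0,"rx":0,"ry":0,"rz":0,"hand":1},{"dx":-40,"dy":-5,"dz":0,"rx":0,"ry":0,"rz":0,"hand":1},{"dx":-45,"dy":-5,"dz":0,"rx":0,"ry":0,"rz":0,"hand":1},{"dx":-45,"dy":0,"dz":0,"rx":0,"ry":0,"rz":0,"hand":1},{"dx":-40,"dy":0,"dz":0,"rx":0,"ry":0,"rz":0,"hand":1},{"dx":-18,"dy":0,"dz":0,"rx":0,"ry":0,"rz":0,"hand":1},{"dx":0,"dy":0,"dz":30,"rx":0,"ry":0,"rz":0,"hand":1},{"dx":0,"dy":0,"dz":40,"rx":0,"ry":0,"rz":0,"hand":1},{"dx":0,"dy":0,"dz":40,"rx":0,"ry":0,"rz":0,"hand":1},{"dx":0,"dy":0,"dz":10,"rx":0,"ry":0,"rz":0,"hand":1}]' 40
python3 - <<'E'
from h import *
delta([*(FC+DX*(-.122-.035-.011)),.07],YAW)
for n in ['side','wrist']: 
    p,d,c=frame(n,n+'29')
    if n=='side': cv2.imwrite('pics/s29.png',cv2.resize(p[170:340,170:390,::-1],None,fx=3.4,fy=3.4))
E
```

```text
clock: 37.45
position: [0.5582, -0.0836, 0.0612]
tool_rot: [-3.136, -0.0, 1.518]
force: [-0.4, -1.1, 0.5]
grip_width: -0.0
t37.45 pos [ 0.5582 -0.0836  0.0612] rot [-3.136 -0.     1.518] F [-0.4 -1.1  0.5] w -0.0
rot(rv) [-0.0053 -0.0001  0.0013] then shift mm in TARGET axes [59.1  3.6 -8.8] | in current axes [59.1  3.6 -8.8]
```

View pics/s29.png

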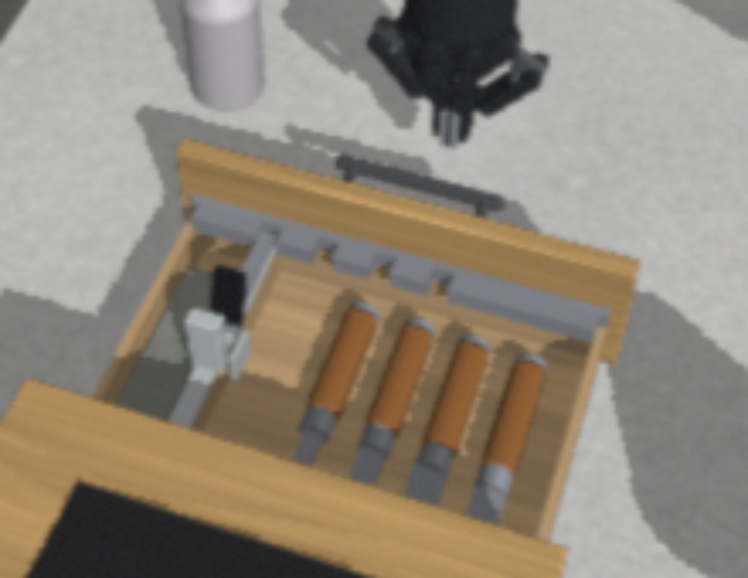

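View pics/wrist29.png

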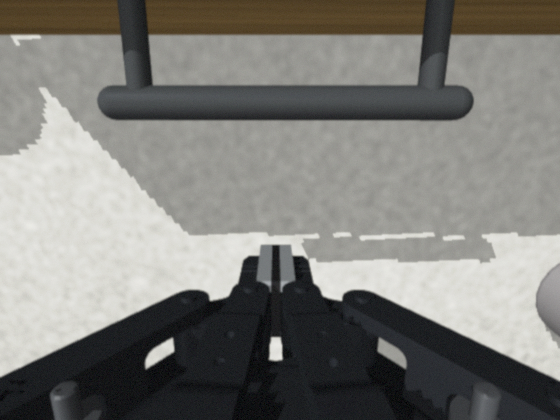

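```bash
python3 -m inch '[{"dx":20,"dy":3,"dz":-6,"rx":0,"ry":0,"rz":0,"hand":1},{"dx":15,"dy":0,"dz":0,"rx":0,"ry":0,"rz":0,"hand":1},{"dx":5,"dy":0,"dz":0,"rx":0,"ry":0,"rz":0,"hand":1},{"dx":3,"dy":0,"dz":0,"rx":0,"ry":0,"rz":0,"hand":1},{"dx":3,"dy":0,"dz":0,"rx":0,"ry":0,"rz":0,"hand":1},{"dx":4,"dy":0,"dz":0,"rx":0,"ry":0,"rz":0,"hand":1},{"dx":5,"dy":0,"dz":0,"rx":0,"ry":0,"rz":0,"hand":1},{"dx":6,"dy":0,"dz":0,"rx":0,"ry":0,"rz":0,"hand":1},{"dx":8,"dy":0,"dz":0,"rx":0,"ry":0,"rz":0,"hand":1},{"dx":8,"dy":0,"dz":0,"rx":0,"ry":0,"rz":0,"hand":1}]'
python3 - <<'E'
from h import *
delta([*(FC+DX*(.197-.122-.035-.017)),.068],YAW)
frame('wrist','w30')
E
```

```text
clock: 38.55
position: [0.5674, -0.0066, 0.0703]
tool_rot: [-3.142, 0.0, 1.518]
force: [-0.4, -3.1, 2.2]
grip_width: -0.0001
t38.55 pos [ 0.5674 -0.0066  0.0703] rot [-3.142  0.     1.518] F [-0.4 -3.1  2.2] w -0.0001
rot(rv) [-0.      0.0001  0.0012] then shift mm in TARGET axes [172.7  -1.5   2.3] | in current axes [172.7  -1.3   2.3]
```

View pics/w30.png

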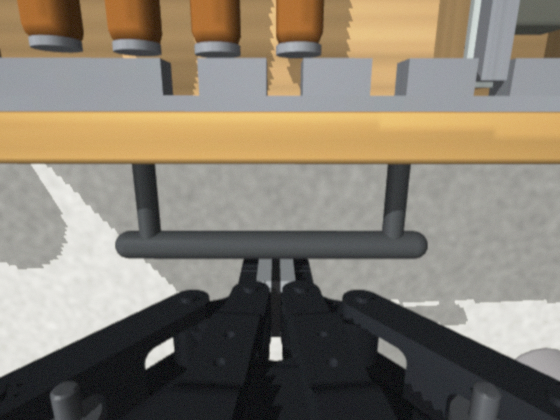

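```bash
python3 -m inch '[{"dx":8,"dy":0,"dz":0,"rx":0,"ry":0,"rz":0,"hand":1},{"dx":9,"dy":0,"dz":0,"rx":0,"ry":0,"rz":0,"hand":1},{"dx":10,"dy":0,"dz":0,"rx":0,"ry":0,"rz":0,"hand":1},{"dx":10,"dy":0,"dz":0,"rx":0,"ry":0,"rz":0,"hand":1},{"dx":10,"dy":0,"dz":0,"rx":0,"ry":0,"rz":0,"hand":1},{"dx":10,"dy":0,"dz":0,"rx":0,"ry":0,"rz":0,"hand":1},{"dx":10,"dy":0,"dz":0,"rx":0,"ry":0,"rz":0,"hand":1},{"dx":10,"dy":0,"dz":0,"rx":0,"ry":0,"rz":0,"hand":1},{"dx":10,"dy":0,"dz":0,"rx":0,"ry":0,"rz":0,"hand":1},{"dx":10,"dy":0,"dz":0,"rx":0,"ry":0,"rz":0,"hand":1}]'
python3 -m inch '[{"dx":10,"dy":0,"dz":0,"rx":0,"ry":0,"rz":0,"hand":1},{"dx":10,"dy":0,"dz":0,"rx":0,"ry":0,"rz":0,"hand":1},{"dx":10,"dy":0,"dz":0,"rx":0,"ry":0,"rz":0,"hand":1},{"dx":8,"dy":0,"dz":0,"rx":0,"ry":0,"rz":0,"hand":1},{"dx":6,"dy":0,"dz":0,"rx":0,"ry":0,"rz":0,"hand":1},{"dx":4,"dy":0,"dz":0,"rx":0,"ry":0,"rz":0,"hand":1}]'
python3 - <<'E'
from h import *
delta([*(FC+DX*(.197-.122-.035-.017)),.068],YAW)
frame('wrist','w31'); frame('side','s31')
E
```

```text
clock: 39.6
position: [0.5726, 0.0906, 0.0703]
tool_rot: [3.142, 0.0, 1.518]
force: [0.9, -2.9, -0.8]
grip_width: 0.0003
clock: 40.2
position: [0.575, 0.1383, 0.0703]
tool_rot: [-3.142, -0.0, 1.518]
force: [0.3, -3.5, 0.1]
grip_width: -0.0002
t40.20 pos [0.575  0.1383 0.0703] rot [-3.142 -0.     1.518] F [ 0.3 -3.5  0.1] w -0.0002
rot(rv) [-0.0001 -0.0001  0.0018] then shift mm in TARGET axes [27.6 -1.3  2.3] | in current axes [27.6 -1.2  2.3]
```

View pics/w31.png

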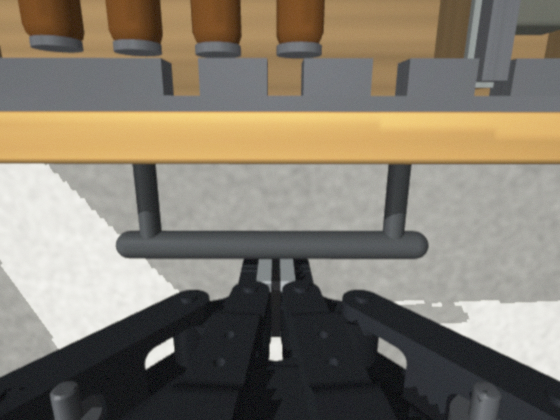

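View pics/s31.png

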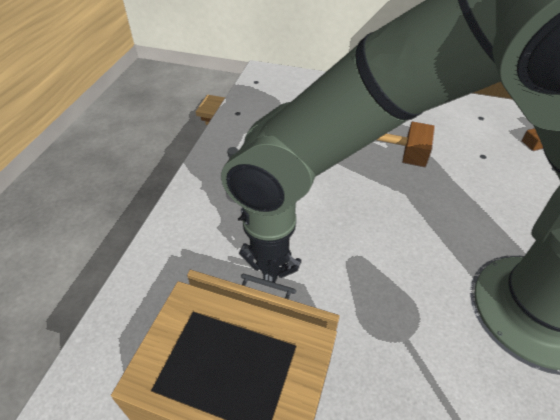

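```bash
python3 - <<'E'
from h import *
for n in ['side','wrist']:
    p,d,c=frame(n); P=cloud(d,c); z=P[...,2]; q=P[...,:2]-FC; x=q@DX; y=q@DY
    m=(abs(z-.114)<.006)&(abs(y)<.15)&(x>-.2)&(x<.2)
    print(n,m.sum(),np.percentile(x[m],[1,5,50,95,99]).round(4))
    m=(abs(z-.131)<.006)&(abs(y)<.15)&(x>-.0)&(x<.2)
    if m.sum(): print('top front',np.percentile(x[m],[0.5,2,5]).round(4))
E
```

```text
side 1284 [0.0012 0.0091 0.0569 0.063  0.0637]
top front [0.0073 0.0909 0.0946]
wrist 32243 [-0.0074  0.007   0.0548  0.0619  0.0625]
top front [0.0002 0.0008 0.002 ]
```

```bash
python3 -m inch '[{"dx":6,"dy":0,"dz":0,"rx":0,"ry":0,"rz":0,"hand":1},{"dx":6,"dy":0,"dz":0,"rx":0,"ry":0,"rz":0,"hand":1},{"dx":5,"dy":0,"dz":0,"rx":0,"ry":0,"rz":0,"hand":1},{"dx":3,"dy":0,"dz":0,"rx":0,"ry":0,"rz":0,"hand":1},{"dx":2,"dy":0,"dz":0,"rx":0,"ry":0,"rz":0,"hand":1},{"dx":2,"dy":0,"dz":0,"rx":0,"ry":0,"rz":0,"hand":1}]'
python3 -m inch '[{"dx":1,"dy":0,"dz":0,"rx":0,"ry":0,"rz":0,"hand":1},{"dx":1,"dy":0,"dz":0,"rx":0,"ry":0,"rz":0,"hand":1}]'
python3 -m inch '[{"dx":1,"dy":0,"dz":0,"rx":0,"ry":0,"rz":0,"hand":1},{"dx":1,"dy":0,"dz":0,"rx":0,"ry":0,"rz":0,"hand":1}]'
```

```text
clock: 41.0
position: [0.5763, 0.1616, 0.0703]
tool_rot: [-3.142, 0.0, 1.518]
force: [0.2, -2.5, 0.8]
grip_width: -0.0001
clock: 41.2
position: [0.5764, 0.1635, 0.0703]
tool_rot: [-3.142, 0.0, 1.518]
force: [-0.2, -1.9, 0.9]
grip_width: -0.0002
clock: 41.4
position: [0.5765, 0.1656, 0.0703]
tool_rot: [-3.142, 0.0, 1.518]
force: [0.3, -5.9, 1.8]
grip_width: 0.0
```

```bash
python3 -m inch '[{"dx":1,"dy":0,"dz":0,"rx":0,"ry":0,"rz":0,"hand":1},{"dx":1,"dy":0,"dz":0,"rx":0,"ry":0,"rz":0,"hand":1}]'
python3 -m inch '[{"dx":1,"dy":0,"dz":0,"rx":0,"ry":0,"rz":0,"hand":1},{"dx":0,"dy":0,"dz":0,"rx":0,"ry":0,"rz":0,"hand":1},{"dx":0,"dy":0,"dz":0,"rx":0,"ry":0,"rz":0,"hand":1}]'
```

```text
clock: 41.6
position: [0.5766, 0.1658, 0.0703]
tool_rot: [-3.141, 0.002, 1.517]
force: [-2.4, -16.1, 3.6]
grip_width: 0.0002
clock: 41.9
position: [0.5766, 0.1658, 0.0703]
tool_rot: [-3.141, 0.003, 1.516]
force: [-1.7, -17.2, 4.3]
grip_width: 0.0002
```

```bash
python3 -m inch '[{"dx":-4,"dy":0,"dz":0,"rx":0,"ry":0,"rz":0,"hand":1},{"dx":-10,"dy":0,"dz":0,"rx":0,"ry":0,"rz":0,"hand":1},{"dx":-30,"dy":0,"dz":0,"rx":0,"ry":0,"rz":0,"hand":1},{"dx":-45,"dy":0,"dz":0,"rx":0,"ry":0,"rz":0,"hand":1},{"dx":-40,"dy":0,"dz":-30,"rx":0,"ry":0,"rz":0,"hand":1},{"dx":-30,"dy":0,"dz":-40,"rx":0,"ry":0,"rz":0,"hand":1},{"dx":0,"dy":0,"dz":-40,"rx":0,"ry":0,"rz":0,"hand":1},{"dx":0,"dy":0,"dz":-20,"rx":0,"ry":0,"rz":0,"hand":1},{"dx":0,"dy":0,"dz":0,"rx":0,"ry":0,"rz":0,"hand":1}]'
python3 - <<'E'
from h import *
for n in ['side','scene']:
    p,d,c=frame(n,n+'32'); P=cloud(d,c); z=P[...,2]; q=P[...,:2]-FC; x=q@DX; y=q@DY
    m=(abs(z-.114)<.006)&(abs(y)<.15)&(x>-.0)&(x<.2)
    print(n,m.sum(),np.percentile(x[m],[1,5,50,95,99]).round(4))
    m=(abs(z-.131)<.005)&(abs(y)<.15)&(x>.05)&(x<.4)
    print('top front',np.percentile(x[m],[0.1,0.5,2,5]).round(4))
print(bot.observe()['force'])
E
```

```text
clock: 42.8
position: [0.5695, 0.0095, 0.2031]
tool_rot: [3.137, -0.002, 1.518]
force: [0.3, -0.5, -0.7]
grip_width: -0.0002
side 489 [0.0739 0.0748 0.0782 0.0815 0.0824]
top front [0.0896 0.091  0.0946 0.1018]
scene 466 [0.0757 0.0764 0.0813 0.0862 0.0867]
top front [0.091  0.0923 0.0963 0.1045]
[-0.17032365  0.16573201 -0.83090307]
```

View pics/side32.png

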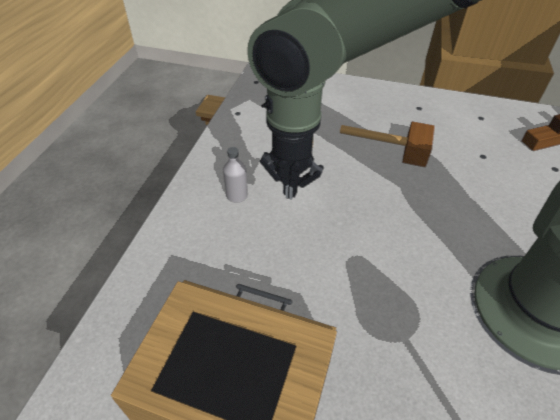

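View pics/scene32.png

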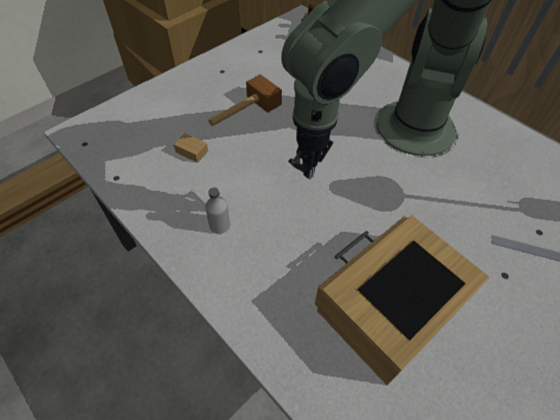

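```bash
python3 -c "
from workcell import bot
print(bot.observe()['clock']); print(bot.job_done())"
```

```text
42.9
the job is handed in; nothing more can be done
None
```

I handed the job in at 42.9 s. The divider is in the last notch, all four chisels are in the widened bay, and the drawer is shut; the hand-in itself reports no verdict.

- **Divider:** I squeezed the lever to 27 mm and slid the divider about 120 mm. After release, the pictures showed the bolt in the last notch and the lever leaning out. I read the latch from pictures only, with no joint value.
- **Chisels:** they lie side by side along the drawer at y ≈ +103, +65, +27 and −11 mm, each with x between −8 and −14 mm. Handle tops measured 21 mm above the floor, so they are flat and none is on another. The drawer hid the rear of the bay as it closed, so this is from before the final push.
- **Drawer:** I pushed the pull until it met the stop at about 17 N. The final depth measurement put the front panel within 1 to 4 mm of the shut position (scene and side cameras), and the last pushing position agreed to about 1 mm.
- **Bystanders:** the mallet, glue bottle and offcut look unmoved in the last pictures. The arm is clear of everything.

One thing disagreed: I tried to pull the drawer about 8 mm further out while holding the divider, and later measurements showed it had not moved. It was already open far enough, so this made no difference.

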